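# Set out the rapid-test station

## Robot

A 6-joint arm with a two-finger parallel gripper is mounted at the origin on a cart in front of the work surface, level with it; the furniture and walls round the work are solid. World frame = base frame: x ahead of the robot, y to its left, z up, the work surface at z = 0. Lengths are in mm, angles in rad, forces in N, time in s.
With the tool pointing down it reaches from about 275 to 1000 mm from the base axis. Payload 8.4 kg.
Tool frame: the origin (TCP) lies at the centre of the arm's flange, where the gripper is bolted on; the fingertips stand r.tip_extent ahead of it and the grasp point (between the pads) lies 155 mm ahead of it (r.tip_extent is the distance from the TCP to the fingertips, in mm); z points along the fingers, y is the direction in which the jaws open and shut (so a half turn about z gives the same grasp; the last joint's range is limited). The gripper opens to 85 mm and grips with 20 to 120 N. Pads are 22 mm wide; open, the fingers measure 114 mm over their backs; the gripper's body (76 mm by 85 mm) begins 54 mm behind the grasp point. The pads swing forward as they close: fully open they stand 13 mm farther back than shut.
Start: joints at [1.255, 0.353, 1.633, -0, 1.155, -0.002], TCP at [192.921, 594.484, 404.681] pointing down, gripper open.
Joint ranges: [-2.63, 2.63], [-0.92, 2.1], [0.06, 2.66], [-1.3, 4.44], [0, 2.69], [-3.02, 3.02]. Speed limits (rad/s): [2.22, 2.22, 2.79, 3.14, 3.14, 3.14].

## Interface

Orientations are given as [roll, pitch, yaw] about the fixed x, y, z axes, in that order (R = Rz(yaw) Ry(pitch) Rx(roll)).
In Python, from rig import sense, grab_frame, job, r gives the robot as it stands. The module is installed in compiled form; this text tells all that it offers.
- The arm moves only by the shell command python3 -m creep 'ROWS' [FORCE]. ROWS is JSON, a list of rows, each a list of 7 numbers: the turn, a rotation vector about the tool's x, y, z in rad, then the shift along the tool's x, y, z in mm, then the closure, from 0 (fully open) to 1 (shut). In form: [[wx, wy, wz, dx, dy, dz, fingers], ...]. A call has 1 to 10 rows; each row shifts and turns the pose as measured when the row begins, along the tool's axes as they then stand; what a row does not reach is not made up. A row lasts 1/12 s, in which the tool goes at most 41.7 mm and 7.16 degrees, less where a joint would pass 70% of its speed; a pose out of reach is approached as far as the arm can. A call with a gripper value outside its range is refused whole. The fingers move at their own pace and stop on an object; FORCE is the grip in N (left out, the last holds). Time passes only in rows, so rows that do not move let the fingers close. It gives the time, the measured TCP pose, the force and the opening at its end, in the units of the state.
- sense(): the state, without advancing time (a new reading comes with each control period).
- grab_frame(name): name is "side" or "top"; returns a dict with "color" (400x640x3 uint8, red, green, blue), "mtx" (3x3 intrinsics, pixels), "T" (4x4, takes a point from camera to world coordinates). Camera axes: x right, y down, z forward; pixel columns grow to the right and rows downward; lengths in mm; the calibration is good to about 2 mm. A picture is of the moment at which its call begins. There is no depth.
- job.sign_off(): hands the job in, once; it reports no verdict.
The state is a dict: "clock": time; "qpos": joint angles; "qvel": joint speeds; "joint_efforts": joint torques, N m; "eef_pos": TCP position; "tcp_rot": TCP orientation; "contact_force": force on the tool from outside, world axes, zero at the start; "wrist_torque": the same for the moment, N m; "opening": opening from 0.0 (shut) to 1.0 (fully open).
Only numpy, scipy, OpenCV 4.12 (cv2) and the standard library are available. Lean on these libraries where they do the work, as an engineer would, in place of code of your own. Each camera call takes 0.05 s, during which the arm holds its last target.

## Task

Set up the test station for the next run: put the tube rack, the bottle, the dropper bottle and the single test cassette that lies apart from the stock each into the module of the station that is made to fit it, upright and fully down on the module's floor (rack and cassette either way round). Leave the roll of tape and the timer where they are.

Things in the scene. Friction and masses are not known exactly. Their poses are not given: they have to be found in the camera images.
- tube_rack: pale beige rack full of small clear 0.2 ml tubes, 58 mm along its x, 86 mm along its y, body 36 mm high, 43 mm to the tube lids; loose, 0.09 kg. Origin: centre of its underside, z up. Grip it across its 58 mm width, about 30 mm above its underside
- bottle: clear round bottle with a pale label and a blue screw cap, 44 mm diameter, 120 mm tall, straight sides up to about 80 mm; loose, standing, about 0.12 kg. Origin: centre of its underside, z up. Grip its body about 70 mm above the underside
- dropper: small white round dropper bottle with a white pointed cap, 22 mm diameter up to 36 mm, then the cap (14 mm diameter), 62 mm tall in all; loose, standing, 0.02 kg. Origin: centre of its underside, z up. Grip the upper part of its body, with the fingertips about 20 mm above its underside
- cassette: flat white rapid-test cassette with two windows, 31 mm along its x, 69 mm along its y, 7 mm thick; loose, lying flat by itself, 0.012 kg (not one of the stock of like cassettes fixed side by side in rows in the middle of the bench, 7 mm high). Origin: centre of its underside, z up. Grip it across its 31 mm width with the fingertips right down at the table
- rack_nest: module for the tube rack: grey plate 100 (its x) x 120 (its y) x 6 mm, four white L-shaped corner guides 15 mm high flaring out round a 64 x 92 mm floor (short side along x; black 58 x 86 pad), open between. Origin: centre of the underside, z up; floor 6 mm above it. Fixed. The modules sit 2 by 2 on a metal base 12 mm high, centres 104 mm (x) and 124 mm (y) apart; which is where varies
- cassette_nest: module of the station for the test cassette: grey plate 100 x 120 x 6 mm like the others, with four low white L-shaped corner guides 7 mm high that flare outward round a 37 x 75 mm floor (short side along x, black 31 x 69 mm pad on it); open between the corners. Origin: centre of the plate's underside, z up; the floor on which the cassette lies is 6 mm above it. Fixed
- bottle_cup: module of the station for the bottle: grey plate 100 x 120 x 6 mm with a large white round cup with a black floor at its centre, 52 mm inside diameter, its rim flared to about 64 mm, rim 32 mm above the plate's underside. Origin: centre of the plate's underside, z up; the floor on which the bottle stands is 6 mm above it. Fixed
- dropper_cup: module of the station for the dropper bottle: grey plate 100 x 120 x 6 mm with a small white round cup with a black floor at its centre, 29 mm inside diameter, its rim flared to about 39 mm, rim 22 mm above the plate's underside. Origin: centre of the plate's underside, z up; the floor on which the dropper bottle stands is 6 mm above it. Fixed
- tape: roll of beige tape lying flat among them, 66 mm diameter, 19 mm high; loose, a bystander to be left alone. Origin: centre of its underside
- timer: white bench timer with a red knob, 62 x 62 mm, 46 mm high, standing at the left of the bench near the things; loose, a bystander to be left alone. Origin: centre of its underside
Not all that is in view belongs to the job. Of the things like the cassette, leave any that is brown or purple; of the rest the smaller one is meant.

How it is judged (in metres and radians):
At the end, for the whole second after the job is handed in: Each thing rests, released, in its own module: within 10 mm of its centre, underside within 3 mm of the floor, upright to 0.1 rad, rack and cassette turned to the nest within 0.2 rad (either way round); tape and timer within 30 mm of where they were (horizontal distance between tube_rack and rack_nest below 0.01 m and z of tube_rack in the frame of rack_nest between 0.003 and 0.009 m and angle between each of tube_rack, bottle, dropper, cassette's own z axis and vertical below 0.1 rad and linear speed of each of tube_rack, bottle, dropper, cassette below 0.02 m/s and contact force between the fingers and tube_rack below 0.05 N and angle between the y axis of tube_rack and the y axis of rack_nest, either way round below 0.2 rad and horizontal distance between bottle and bottle_cup below 0.01 m and z of bottle in the frame of bottle_cup between 0.003 and 0.009 m and contact force between the fingers and bottle below 0.05 N and horizontal distance between dropper and dropper_cup below 0.01 m and z of dropper in the frame of dropper_cup between 0.003 and 0.009 m and contact force between the fingers and dropper below 0.05 N and horizontal distance between cassette and cassette_nest below 0.01 m and z of cassette in the frame of cassette_nest between 0.003 and 0.009 m and contact force between the fingers and cassette below 0.05 N and angle between the y axis of cassette and the y axis of cassette_nest, either way round below 0.2 rad and distance of each of tape, timer from where it was at the start of the episode below 0.03 m); the robot touches nothing.
It fails at once if the roll of tape was shoved more than 30 mm (distance of tape from where it was at the start of the episode above 0.03 m).
It fails at once if the timer was shoved more than 30 mm (distance of timer from where it was at the start of the episode above 0.03 m).
It also fails if it takes over 115 s, if anything falls off the work surface, if the arm or the gripper's body presses on something with over 40 N, if the wrist force passes 120 N, or if a joint passes its speed limit or range.

## Working session

There is one attempt and no reset: what is moved stays moved. The work goes in short steps, Python scripts to look and compute and a shell command to move; the robot and the scene stay as the last step left them, time stands still between calls to the robot, and variables do not carry over. Pictures are saved under pics/ and viewed, and the job is handed in when it is done.

```bash
mkdir -p pics
cat > h.py <<'E'
import numpy as np, cv2
from rig import sense, grab_frame, job, r
E
python3 - <<'E'
from h import *
for n in ("top","side"):
    f=grab_frame(n); cv2.imwrite(f"pics/{n}0.png",f["color"][:,:,::-1]); print(n,f["mtx"].tolist(),np.round(f["T"],3).tolist())
    np.savez(f"{n}0.npz",**f)
print(sense(), r.tip_extent)
E
```

```text
top [[492.1419272305846, 0.0, 326.5272369958483], [0.0, 492.1419272305846, 193.98329455547844], [0.0, 0.0, 1.0]] [[0.015, -0.996, 0.083, 410.655], [-1.0, -0.015, 0.001, 25.211], [0.001, -0.083, -0.997, 1352.446], [0.0, 0.0, 0.0, 1.0]]
side [[495.56124246358485, 0.0, 320.27241503906544], [0.0, 495.56124246358485, 205.2977554072711], [0.0, 0.0, 1.0]] [[-0.955, -0.143, 0.26, 198.905], [-0.296, 0.401, -0.867, 1119.554], [0.019, -0.905, -0.425, 575.413], [0.0, 0.0, 0.0, 1.0]]
{'clock': 0.1, 'qpos': array([ 1.25460096e+00,  3.53605203e-01,  1.63406309e+00,  9.51880759e-06,
        1.15521014e+00, -2.41810452e-03]), 'qvel': array([-4.96448107e-04, -8.74257394e-04, -9.77384181e-04,  7.40512134e-04,
        5.91917601e-05, -2.12902342e-04]), 'joint_efforts': array([ 9.10287235e-04, -6.06351113e+01, -3.42817426e+01,  1.54766576e-04,
        3.94361385e-03,  5.06119221e-06]), 'eef_pos': array([192.8520945 , 594.27989659, 404.01875802]), 'tcp_rot': array([-3.14030690e+00, -1.18127303e-05,  2.82781154e+00]), 'contact_force': array([-0.03398553, -0.49394321,  1.06960772]), 'wrist_torque': array([ 0.02548722, -0.01153614, -0.00941028]), 'opening': 1.0057816304441347} 173.4
```

View pics/top0.png

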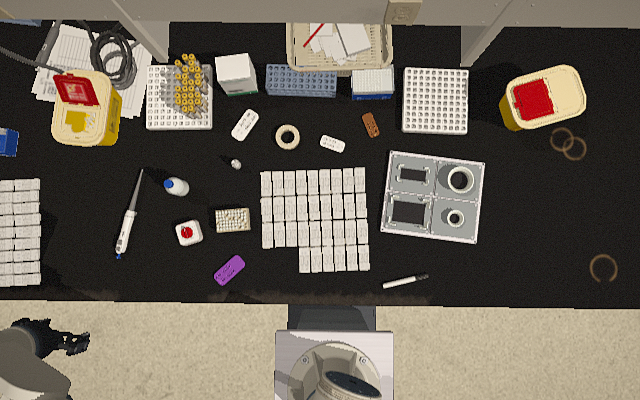

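View pics/side0.png

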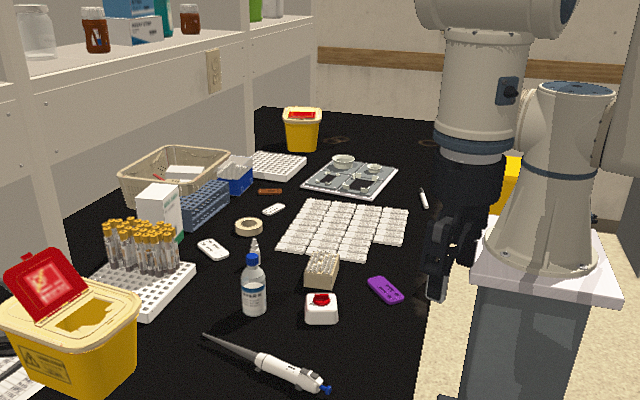

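```bash
cat >> h.py <<'E'
def ray(f,p,z):
    T=f["T"];K=f["mtx"]
    d=T[:3,:3]@np.linalg.inv(K)@np.array([p[0],p[1],1.])
    o=T[:3,3]; return (o+d*(z-o[2])/d[2])[:2]
def proj(f,P):
    T=f["T"]; c=np.linalg.inv(T)@np.append(P,1.); q=f["mtx"]@c[:3]; return q[:2]/q[2]
def crop(f,x0,y0,x1,y1,s,name):
    cv2.imwrite(name,cv2.resize(f["color"][y0:y1,x0:x1,::-1],None,fx=s,fy=s,interpolation=cv2.INTER_CUBIC))
E
python3 - <<'E'
from h import *
f=dict(np.load("top0.npz"))
crop(f,220,100,390,160,4.5,"pics/c1.png")
crop(f,375,145,495,250,5.5,"pics/c2.png")
crop(f,150,150,260,290,4.2,"pics/c3.png")
g=cv2.cvtColor(f["color"],cv2.COLOR_RGB2GRAY)
def blob(x0,y0,x1,y1,z,th=120):
    m=(g[y0:y1,x0:x1]>th).astype(np.uint8)
    n,l,st,c=cv2.connectedComponentsWithStats(m)
    i=1+np.argmax(st[1:,4]); pts=np.argwhere(l==i)[:,::-1]+[x0,y0]
    P=np.array([ray(f,p,z) for p in pts],np.float32)
    (cx,cy),(w,h),a=cv2.minAreaRect(P)
    print(pts.mean(0),"c",cx,cy,"wh",w,h,"ang",a, "n",len(pts), 'mean',P.mean(0))
blob(225,100,268,147,7); blob(315,130,350,157,7)
E
```

```text
[244.49263158 124.67789474] c 712.5999145507812 256.6873779296875 wh 41.622955322265625 91.29145812988281 ang 56.75602340698242 n 475 mean [712.5042  256.69327]
[332.         143.30714286] c 663.9281616210938 13.241168975830078 wh 68.3955078125 32.495933532714844 ang 70.66338348388672 n 280 mean [663.7836    13.115585]
```

View pics/c1.png

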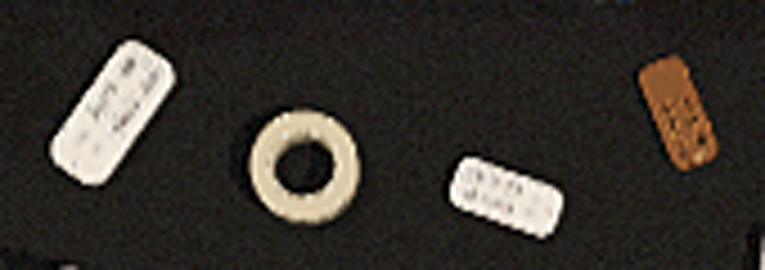

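View pics/c2.png

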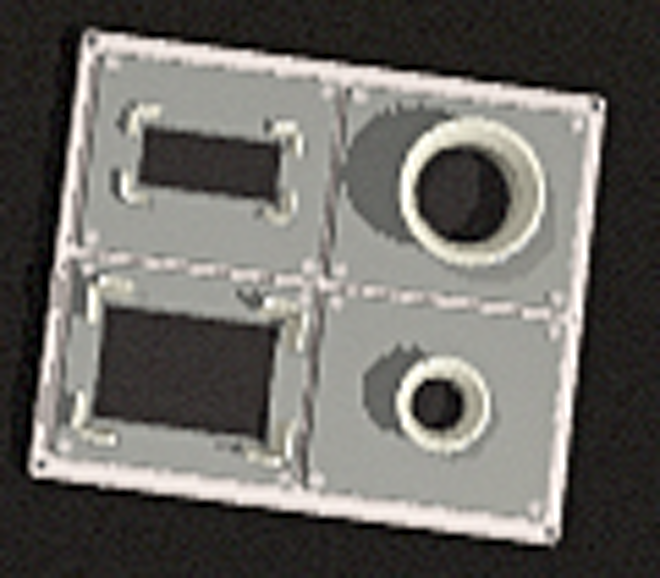

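View pics/c3.png

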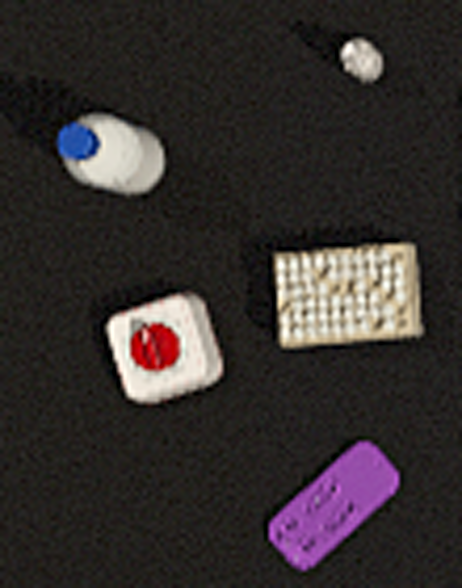

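Run:
```python
from h import *
f=dict(np.load("top0.npz")); s=dict(np.load("side0.npz"))
g=cv2.cvtColor(f["color"],cv2.COLOR_RGB2GRAY); hsv=cv2.cvtColor(f["color"],cv2.COLOR_RGB2HSV)
def comp(m,x0,y0,x1,y1):
    k=np.zeros_like(m,np.uint8); k[y0:y1,x0:x1]=m[y0:y1,x0:x1]
    n,l,st,c=cv2.connectedComponentsWithStats(k); i=1+np.argmax(st[1:,4]); return np.argwhere(l==i)[:,::-1]
def rect(name,pts,F,z):
    P=np.array([ray(F,p,z) for p in pts],np.float32); (cx,cy),(w,h),a=cv2.minAreaRect(P)
    print(name,pts.mean(0).round(1),"rect %.1f %.1f wh %.1f %.1f ang %.1f"%(cx,cy,w,h,a),"mean",P.mean(0).round(1),"circ",[np.round(v,1) for v in cv2.minEnclosingCircle(P)],len(pts))
dark=g<75
rect("cassnest",comp(dark,397,165,428,183),f,18)
rect("racknest",comp(dark,388,198,428,230),f,18)
rect("base",comp(g>85,375,145,495,250),f,12)
w=cv2.inRange(hsv,(20,12,190),(40,90,255))>0
white=g>165
rect("bottlecup",comp(white,440,158,482,198),f,44)
rect("dropcup",comp(white,442,205,470,232),f,34)
rect("bcupfloor",comp(dark,450,165,470,192),f,18)
rect("dcupfloor",comp(dark,448,210,462,228),f,18)
blue=cv2.inRange(hsv,(100,120,60),(130,255,255))>0
rect("cap top",comp(blue,155,170,195,200),f,118)
rect("dropper z50",comp(g>110,228,155,248,172),f,45)
rect("rack",comp(g>100,210,200,256,240),f,36)
rect("timer",comp(g>110,170,215,206,250),f,40)
rect("tape",comp(g>110,270,118,305,155),f,19)
crop(s,200,200,430,360,3.4,"pics/s1.png")
```

```text
cassnest [412.8 174.4] rect 579.1 -208.3 wh 67.6 27.8 ang 83.2 mean [ 579.2 -208.5] circ [array([ 578.8, -207.7]), np.float64(35.9)] 253
racknest [408.3 212.2] rect 475.9 -196.7 wh 85.6 55.4 ang 83.5 mean [ 475.7 -196.5] circ [array([ 477. , -196.6]), np.float64(50.0)] 640
base [434.4 196.6] rect 519.9 -263.2 wh 264.2 225.9 ang 83.3 mean [ 519.8 -268.6] circ [array([ 520.4, -262.9]), np.float64(170.6)] 6702
bottlecup [460.2 177.7] rect 564.1 -331.6 wh 66.9 72.8 ang 89.7 mean [ 569.  -330.8] circ [array([ 564.2, -332.4]), np.float64(36.6)] 225
dropcup [455.  217.6] rect 460.7 -319.9 wh 45.4 44.4 ang 19.2 mean [ 462.2 -318.8] circ [array([ 461.2, -318.8]), np.float64(24.3)] 128
bcupfloor [458.8 180. ] rect 565.6 -334.5 wh 43.9 43.9 ang 0.9 mean [ 565.7 -334. ] circ [array([ 565.6, -334.6]), np.float64(24.3)] 232
dcupfloor [454.  218.1] rect 461.8 -320.3 wh 21.7 21.9 ang 0.9 mean [ 461.6 -320.4] circ [array([ 461.3, -320.8]), np.float64(12.7)] 70
cap top [167.8 183.4] rect 533.8 426.3 wh 23.9 19.1 ang 65.6 mean [534.5 426.7] circ [array([534.2, 426.1]), np.float64(12.7)] 67
dropper z50 [235.7 163.8] rect 597.7 270.7 wh 26.7 20.4 ang 64.3 mean [597.3 270.7] circ [array([596.7, 271.2]), np.float64(14.4)] 70
rack [232.3 219.8] rect 447.7 276.5 wh 59.8 90.4 ang 6.0 mean [447.4 276.8] circ [array([448. , 276.6]), np.float64(52.3)] 736
timer [189.3 232.6] rect 411.8 390.8 wh 60.0 63.5 ang 19.3 mean [411.6 389.4] circ [array([411.6, 391.7]), np.float64(39.0)] 428
tape [287.3 136.6] rect 678.7 135.7 wh 64.0 63.3 ang 0.9 mean [678.4 136.1] circ [array([678.3, 135.2]), np.float64(34.9)] 336
```

View pics/s1.png

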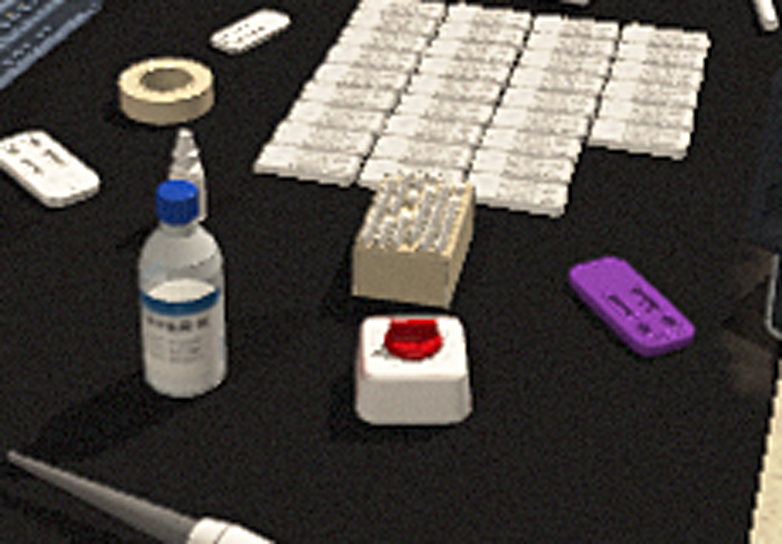

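Run:
```python
from h import *
f=dict(np.load("top0.npz")); s=dict(np.load("side0.npz"))
S=lambda x,y:(200+(x+.5)/3.4-.5,200+(y+.5)/3.4-.5); C=lambda x,y:(150+x/4.2,150+y/4.2)
for p,z in (((352,295),0),((447,305),0),((355,250),36),((452,267),36)): print("rack side",p,z,ray(s,S(*p),z).round(1))
for p in ((276,252),(415,243),(421,333),(283,348)): print("rack top",[ray(f,C(*p),z).round(1) for z in (0,36)])
def tri(p,q,):
    A=[];b=[]
    for F,x in((f,p),(s,q)):
        d=F["T"][:3,:3]@np.linalg.inv(F["mtx"])@np.array([*x,1.]);d/=np.linalg.norm(d);M=np.eye(3)-np.outer(d,d);A.append(M);b.append(M@F["T"][:3,3])
    return np.linalg.lstsq(np.vstack(A),np.hstack(b),rcond=None)[0].round(1)
print("cap tri",tri(C(76,142),S(178,187)))
def ov(F,x0,y0,x1,y1,k,name,items):
    im=cv2.resize(F["color"][y0:y1,x0:x1,::-1],None,fx=k,fy=k,interpolation=cv2.INTER_CUBIC)
    for P in items:
        q=np.array([(proj(F,np.array(a))-[x0,y0]+.5)*k for a in P]); cv2.polylines(im,[q.astype(np.int32)],True,(0,0,255) if len(P)>4 else (0,255,0),1)
    cv2.imwrite(name,im)
def ring(x,y,z,R): return [(x+R*np.cos(t),y+R*np.sin(t),z) for t in np.linspace(0,6.28,30)]
def box(x,y,z,w,h,a):
    c,d=np.cos(a),np.sin(a); return [(x+c*u-d*v,y+d*u+c*v,z) for u,v in((-w/2,-h/2),(w/2,-h/2),(w/2,h/2),(-w/2,h/2))]
it=[ring(534,426.5,0,22),ring(534,426.5,80,22),ring(534,426.5,120,13),ring(597.5,270.7,0,11),ring(597.5,270.7,36,11),ring(597.5,270.7,62,3),box(447.5,277,0,58,86,.06),box(447.5,277,36,58,86,.06),box(663.9,13.2,7,31,69,-.337),box(663.9,13.2,0,31,69,-.337)]
ov(f,150,150,260,290,4.2,"pics/o1.png",it); ov(s,200,200,430,360,3.4,"pics/o2.png",it)
```

```text
rack side (352, 295) 0 [469.8 325.7]
rack side (447, 305) 0 [413.3 317.3]
rack side (355, 250) 36 [466.1 331.5]
rack side (452, 267) 36 [407.7 330.2]
rack top [array([474.7, 330.2]), array([473. , 322.1])]
rack top [array([482. , 239.4]), array([480.1, 233.7])]
rack top [array([423.2, 233.8]), array([422.9, 228.3])]
rack top [array([412.1, 323.5]), array([412.1, 315.6])]
cap tri [532.9 425.4 118.6]
```

View pics/o1.png

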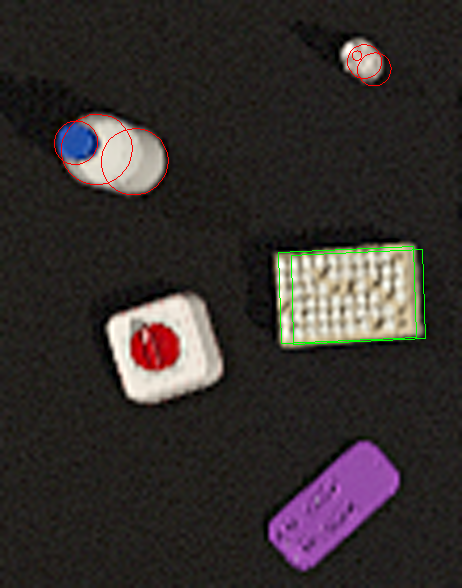

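View pics/o2.png

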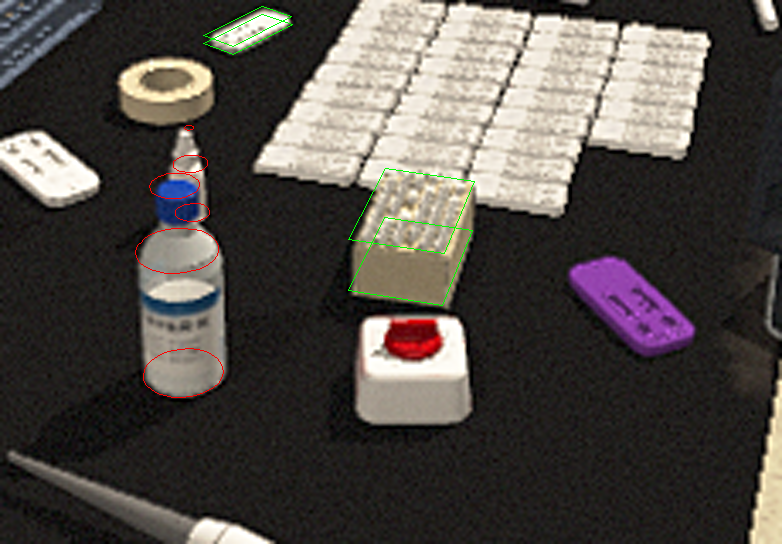

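The top view holds four cassette-like things apart from the stock:
- White at (245,125), 42x91 mm.
- White at (332,143), 32x68 mm.
- Brown at (371,125).
- Purple at (229,270).

I choose (332,143), the smaller white one; the crop confirms it. The station is at yaw -6.7° and its pads and cups match the 104/124 mm grid. The overlays fit in both views, apart from about 2 mm on the rack, which I corrected. I'll start with the dropper.

```bash
cat >> h.py <<'E'
O=dict(rack=(447,279,.10),bottle=(533.5,426,-.1),drop=(597.5,271,-.1),cass=(664,13.2,-.337),
 Nrack=(475.7,-196.2,-.117),Nbottle=(564.3,-331.5,-.117),Ndrop=(461.2,-319.2,-.117),Ncass=(578.9,-208,-.117))
def go(name,z,dxy=(0,0)):
    x,y,th=O[name]; s=sense(); p=s["eef_pos"]; yaw=s["tcp_rot"][2]
    d=np.array([x+dxy[0]-p[0],y+dxy[1]-p[1]]); w=(th+np.pi/2-yaw+np.pi/2)%np.pi-np.pi/2
    print("wz %.3f"%(-w)," shift if turned first:",end="")
    for q in (yaw+w,yaw): print(np.round([d@[np.cos(q),np.sin(q)],d@[np.sin(q),-np.cos(q)],p[2]-z],1),end=" | unturned ")
    print("\n",p.round(1),s["tcp_rot"].round(3),"t",round(s["clock"],2),"F",s["contact_force"].round(1),"op",round(s["opening"],3))
E
python3 -m creep '[[0,0,0.124,0,0,0,0.3],[0,0,0.124,0,0,0,0.3],[0,0,0.124,0,0,0,0.3],[0,0,0.124,0,0,0,0.3],[0,0,0.124,0,0,0,0.3],[0,0,0.124,0,0,0,0.3],[0,0,0.124,0,0,0,0.3],[0,0,0.124,0,0,0,0.3],[0,0,0.124,0,0,0,0.3],[0,0,0.124,0,0,0,0.3]]' 25
python3 -c "
from h import *
go('drop',300)"
```

```text
clock: 0.93
eef_pos: [192.4, 592.9, 399.4]
tcp_rot: [-3.139, 0.009, 1.576]
contact_force: [-0.7, 0.3, 0.2]
opening: 0.702
wz 0.105  shift if turned first:[-279.8  435.2   99.4] | unturned [-323.9  403.5   99.4] | unturned 
 [192.4 592.9 399.4] [-3.139  0.009  1.576] t 0.93 F [-0.7  0.3  0.2] op 0.702
```

```bash
python3 -m creep '[[0,0,0.1,0,0,0,0.3],[0,0,0,-20,31,0,0.3],[0,0,0,-20,31,0,0.3],[0,0,0,-20,31,0,0.3],[0,0,0,-20,31,0,0.3],[0,0,0,-20,31,0,0.3],[0,0,0,-20,31,0,0.3],[0,0,0,-20,31,0,0.3],[0,0,0,-20,31,0,0.3],[0,0,0,-20,31,0,0.3]]'
python3 -c "
from h import *
go('drop',290)"
```

```text
clock: 1.77
eef_pos: [454.2, 378.6, 396.5]
tcp_rot: [-3.135, 0.013, 1.47]
contact_force: [-0.4, 0.6, 0.6]
opening: 0.702
wz -0.001  shift if turned first:[-92.8 153.4 106.5] | unturned [-92.7 153.4 106.5] | unturned 
 [454.2 378.6 396.5] [-3.135  0.013  1.47 ] t 1.77 F [-0.4  0.6  0.6] op 0.702
```

```bash
cat >> h.py <<'E'
from scipy.spatial.transform import Rotation as Ro
_go=go
def go(name,z,dxy=(0,0)):
    _go(name,z,dxy); s=sense(); R=Ro.from_euler("xyz",s["tcp_rot"]); e=Ro.from_euler("xyz",[np.pi,0,s["tcp_rot"][2]])
    print(" level turn",(R.inv()*e).as_rotvec().round(3))
E
python3 -m creep '[[0,0,0,-20,33,10,0.3],[0,0,0,-20,33,10,0.3],[0,0,0,-20,33,10,0.3],[0,0,0,-20,33,10,0.3],[0,0,0,-12,20,10,0.3],[0,0,0,0,0,0,0.3]]'
python3 -c "
from h import *
go('drop',290)"
```

```text
clock: 2.27
eef_pos: [605.9, 259.7, 343.9]
tcp_rot: [-3.137, 0.013, 1.466]
contact_force: [-1.6, 0.5, -0.3]
opening: 0.7
wz -0.005  shift if turned first:[10.4 -9.5 53.9] | unturned [10.3 -9.6 53.9] | unturned 
 [605.9 259.7 343.9] [-3.137  0.013  1.466] t 2.27 F [-1.6  0.5 -0.3] op 0.7
 level turn [-0.005  0.013 -0.   ]
```

```bash
python3 -m creep '[[-0.005,0.013,0,10,-9.5,20,0.3],[0,0,0,0,0,30,0.3],[0,0,0,0,0,20,0.3],[0,0,0,0,0,0,0.3]]'
python3 -c "
from h import *
go('drop',194)
f=grab_frame('side');crop(f,200,150,420,300,3.5,'pics/d1.png')"
```

```text
clock: 2.6
eef_pos: [598.4, 269.1, 271.4]
tcp_rot: [3.141, -0.001, 1.461]
contact_force: [-1.1, -1.2, -0.7]
opening: 0.701
wz -0.010  shift if turned first:[ 1.8 -1.  77.4] | unturned [ 1.8 -1.1 77.4] | unturned 
 [598.4 269.1 271.4] [ 3.141e+00 -1.000e-03  1.461e+00] t 2.6 F [-1.1 -1.2 -0.7] op 0.701
 level turn [ 0.001 -0.001 -0.   ]
```

View pics/d1.png

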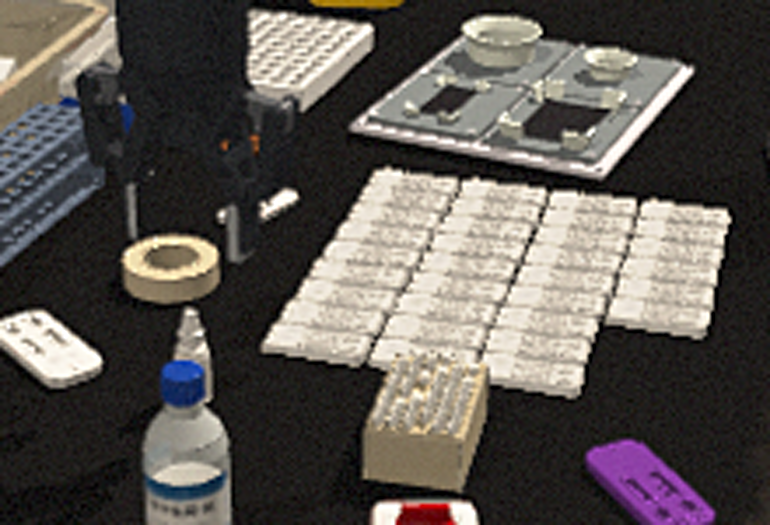

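The fingers, at about (130,230) and (240,250) in this crop, straddle the dropper tip at (190,315). I'll descend.

```bash
python3 -m creep '[[0,0,0,1.5,-1,25,0.3],[0,0,0,0,0,25,0.3],[0,0,0,0,0,17,0.3],[0,0,0,0,0,0,0.3]]'
python3 -c "
from h import *
go('drop',194)"
```

```text
clock: 2.98
eef_pos: [599.5, 273.8, 210.8]
tcp_rot: [3.133, -0.006, 1.462]
contact_force: [0.2, 0.3, -0.9]
opening: 0.698
wz -0.009  shift if turned first:[-3.  -1.7 16.8] | unturned [-3.  -1.7 16.8] | unturned 
 [599.5 273.8 210.8] [ 3.133 -0.006  1.462] t 2.98 F [ 0.2  0.3 -0.9] op 0.698
 level turn [ 0.008 -0.006 -0.   ]
```

```bash
python3 -m creep '[[0.008,-0.006,0,-3,-1.7,10,0.3],[0,0,0,0,0,6,0.3],[0,0,0,0,0,0,0.3]]'
python3 -c "
from h import *
go('drop',194)"
```

```text
clock: 3.23
eef_pos: [598.5, 272.2, 198.0]
tcp_rot: [3.139, -0.001, 1.463]
contact_force: [-0.1, -1.0, 0.7]
opening: 0.7
wz -0.008  shift if turned first:[-1.3 -0.8  4. ] | unturned [-1.3 -0.8  4. ] | unturned 
 [598.5 272.2 198. ] [ 3.139e+00 -1.000e-03  1.463e+00] t 3.23 F [-0.1 -1.   0.7] op 0.7
 level turn [ 0.003 -0.001 -0.   ]
```

```bash
python3 -m creep '[[0.002,0,0,-1,-0.6,4,0.5],[0,0,0,0,0,0,0.7],[0,0,0,0,0,0,0.8],[0,0,0,0,0,0,0.9],[0,0,0,0,0,0,0.9],[0,0,0,0,0,0,0.9],[0,0,0,0,0,0,0.9]]' 25
python3 -c "
from h import *
go('drop',294)
for n in ('side','top'):
  f=grab_frame(n);crop(f,*((200,150,420,300) if n=='side' else (170,100,330,220)),3.5,'pics/d2%s.png'%n)"
```

```text
clock: 3.82
eef_pos: [599.1, 271.7, 197.7]
tcp_rot: [3.136, -0.004, 1.463]
contact_force: [-0.1, 0.4, -0.4]
opening: 0.244
wz -0.008  shift if turned first:[ -0.9  -1.5 -96.3] | unturned [ -0.9  -1.5 -96.3] | unturned 
 [599.1 271.7 197.7] [ 3.136 -0.004  1.463] t 3.82 F [-0.1  0.4 -0.4] op 0.244
 level turn [ 0.005 -0.004 -0.   ]
```

View pics/d2side.png

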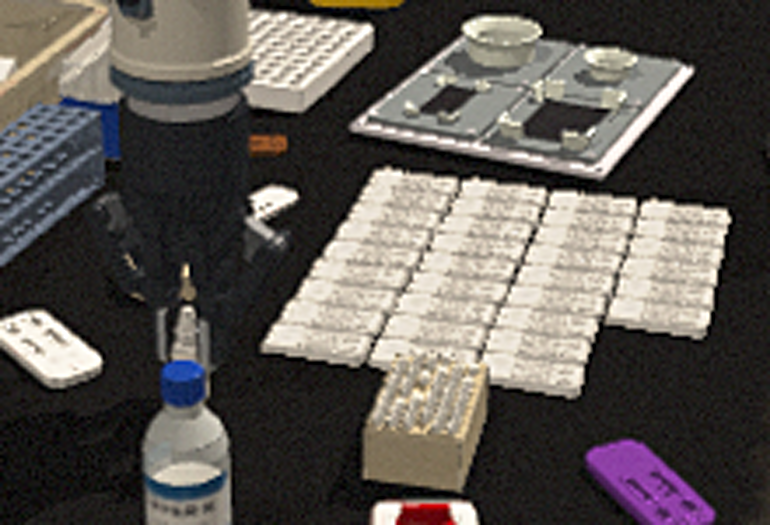

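```bash
python3 -m creep '[[0,0,0,0,0,-15,0.9],[0,0,0,0,0,-30,0.9],[0,0,0,0,0,-35,0.9],[0,0,0,0,0,-20,0.9],[0,0,0,0,0,0,0.9]]'
python3 -c "
from h import *
go('Ndrop',300)
f=grab_frame('side');crop(f,200,120,420,300,3.5,'pics/d3.png')"
```

```text
clock: 4.33
eef_pos: [597.7, 271.0, 302.8]
tcp_rot: [3.141, -0.001, 1.463]
contact_force: [0.5, 0.2, -0.0]
opening: 0.239
wz 0.009  shift if turned first:[-602.1  -66.7    2.8] | unturned [-601.5  -72.2    2.8] | unturned 
 [597.7 271.  302.8] [ 3.141e+00 -1.000e-03  1.463e+00] t 4.33 F [ 0.5  0.2 -0. ] op 0.239
 level turn [ 0.001 -0.001 -0.   ]
```

View pics/d3.png

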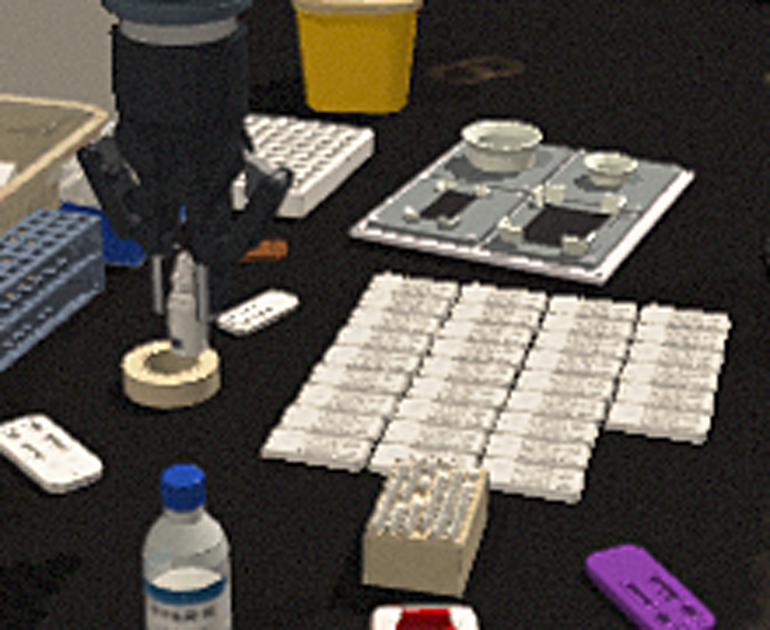

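The dropper is held upright and clear at (185,310). I'll carry it over now.

```bash
python3 -m creep '[[0,0,0.009,-15,-2,0,0.9],[0,0,0,-38,-4,0,0.9],[0,0,0,-38,-4,0,0.9],[0,0,0,-38,-4,0,0.9],[0,0,0,-38,-4,0,0.9],[0,0,0,-38,-4,0,0.9],[0,0,0,-38,-4,0,0.9],[0,0,0,-38,-4,0,0.9],[0,0,0,-38,-4,0,0.9],[0,0,0,-38,-4,0,0.9]]'
python3 -c "
from h import *
go('Ndrop',300)"
```

```text
clock: 5.22
eef_pos: [507.3, -91.3, 292.5]
tcp_rot: [-3.13, -0.001, 1.461]
contact_force: [0.8, -0.3, -0.5]
opening: 0.243
wz 0.007  shift if turned first:[-231.7  -19.1   -7.5] | unturned [-231.6  -20.7   -7.5] | unturned 
 [507.3 -91.3 292.5] [-3.130e+00 -1.000e-03  1.461e+00] t 5.22 F [ 0.8 -0.3 -0.5] op 0.243
 level turn [-0.011 -0.001  0.   ]
```

```bash
python3 -m creep '[[-0.011,0,0.007,-36,-3,-3,0.9],[0,0,0,-36,-3,0,0.9],[0,0,0,-36,-3,0,0.9],[0,0,0,-36,-3,0,0.9],[0,0,0,-30,-3,0,0.9],[0,0,0,-20,-2,0,0.9],[0,0,0,-6,0,0,0.9],[0,0,0,0,0,0,0.9]]'
python3 -c "
from h import *
go('Ndrop',290)"
```

```text
clock: 5.88
eef_pos: [451.0, -304.4, 287.2]
tcp_rot: [-3.126, -0.003, 1.442]
contact_force: [-0.1, -0.9, -1.6]
opening: 0.241
wz -0.011  shift if turned first:[-13.5  11.9  -2.8] | unturned [-13.4  12.1  -2.8] | unturned 
 [ 451.  -304.4  287.2] [-3.126e+00 -3.000e-03  1.442e+00] t 5.88 F [-0.1 -0.9 -1.6] op 0.241
 level turn [-0.016 -0.003  0.   ]
```

```bash
python3 -m creep '[[-0.016,-0.003,-0.01,-13,12,0,0.9],[0,0,0,0,0,0,0.9],[0,0,0,0,0,0,0.9]]'
python3 -c "
from h import *
go('Ndrop',250)
for n in ('side','top'):
  f=grab_frame(n);crop(f,*((290,120,420,220) if n=='side' else (370,140,500,260)),5,'pics/d4%s.png'%n)"
```

```text
clock: 6.13
eef_pos: [459.4, -317.0, 284.5]
tcp_rot: [-3.137, -0.004, 1.451]
contact_force: [-0.5, 1.0, -0.7]
opening: 0.241
wz -0.003  shift if turned first:[-2.   2.1 34.5] | unturned [-2.   2.1 34.5] | unturned 
 [ 459.4 -317.   284.5] [-3.137 -0.004  1.451] t 6.13 F [-0.5  1.  -0.7] op 0.241
 level turn [-0.004 -0.004  0.   ]
```

View pics/d4side.png

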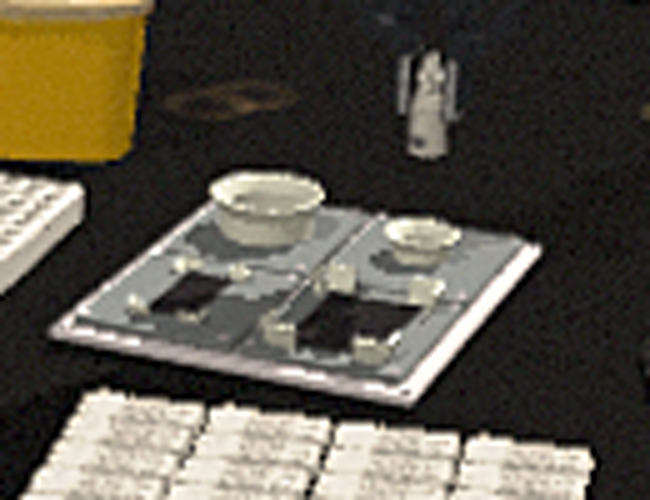

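View pics/d4top.png

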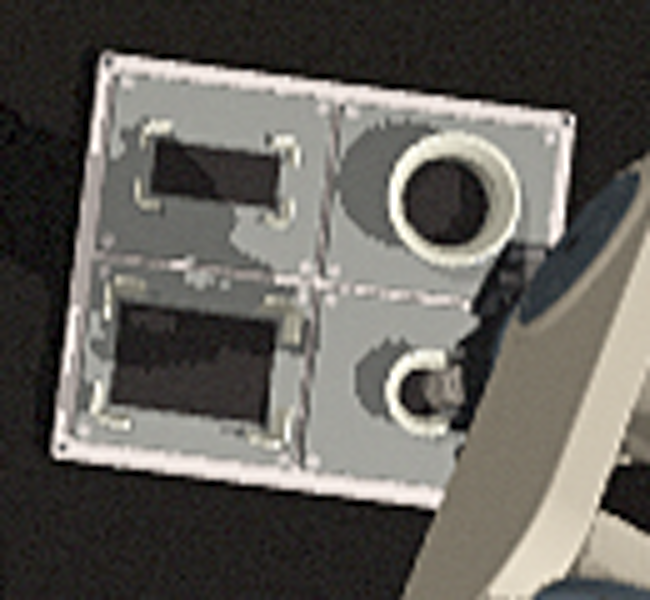

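The dropper is held upright above the small cup, with its bottom at side crop (428,155). I'll work out how far it sits off the cup axis.

```bash
python3 -c "
from h import *
s=dict(np.load('side0.npz'))
print(ray(s,(290+428/5,120+152/5),88), 'cup rim',ray(s,(290+423/5,120+237/5),34))
print(proj(s,np.array([459.4,-317,87])),proj(s,np.array([461.2,-319.2,34.])), (290+423/5,120+237/5))"
python3 -m creep '[[-0.004,-0.004,0,-2,2,15,0.9],[0,0,0,0,0,15,0.9],[0,0,0,0,0,0,0.9]]'
python3 -c "
from h import *
go('Ndrop',230)"
```

```text
[ 455.37799195 -308.94600019] cup rim [ 454.1841738  -305.63827293]
[374.8121222 149.7621467] [373.26276307 165.67093258] (374.6, 167.4)
clock: 6.48
eef_pos: [461.8, -316.3, 254.7]
tcp_rot: [3.14, 0.001, 1.454]
contact_force: [-0.2, 0.8, -0.6]
opening: 0.242
wz 0.001  shift if turned first:[-2.9 -0.2 24.7] | unturned [-2.9 -0.2 24.7] | unturned 
 [ 461.8 -316.3  254.7] [3.140e+00 1.000e-03 1.454e+00] t 6.48 F [-0.2  0.8 -0.6] op 0.242
 level turn [0.001 0.001 0.   ]
```

```bash
python3 -m creep '[[0,0,0,-0.5,-1,12,0.9],[0,0,0,0,0,12,0.9],[0,0,0,0,0,4,0.9],[0,0,0,0,0,0,0.9]]'
python3 -c "
from h import *
go('Ndrop',216)
f=grab_frame('side');crop(f,330,120,420,200,7,'pics/d5.png')"
```

```text
clock: 6.82
eef_pos: [461.3, -314.5, 226.8]
tcp_rot: [3.141, 0.001, 1.457]
contact_force: [-1.1, -2.7, -0.0]
opening: 0.242
wz 0.004  shift if turned first:[-4.6  0.5 10.8] | unturned [-4.6  0.5 10.8] | unturned 
 [ 461.3 -314.5  226.8] [3.141e+00 1.000e-03 1.457e+00] t 6.82 F [-1.1 -2.7 -0. ] op 0.242
 level turn [0.001 0.001 0.   ]
```

View pics/d5.png

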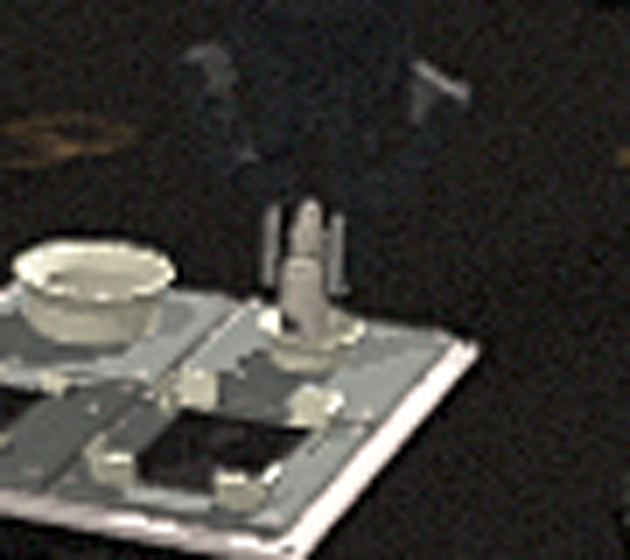

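The dropper is inside the cup rim at (310,330). A small side force points toward -y, so I'll shift that way and lower it.

```bash
python3 -m creep '[[0,0,0,-4,0,5,0.9],[0,0,0,-1,0,5,0.9],[0,0,0,0,0,4,0.9],[0,0,0,0,0,3,0.9],[0,0,0,0,0,0,0.9]]'
python3 -c "
from h import *
go('Ndrop',216)"
```

```text
clock: 7.28
eef_pos: [461.7, -321.0, 212.1]
tcp_rot: [3.137, 0.003, 1.457]
contact_force: [-1.1, -0.1, -0.3]
opening: 0.241
wz 0.003  shift if turned first:[ 1.7 -0.7 -3.9] | unturned [ 1.7 -0.7 -3.9] | unturned 
 [ 461.7 -321.   212.1] [3.137e+00 3.000e-03 1.457e+00] t 7.28 F [-1.1 -0.1 -0.3] op 0.241
 level turn [0.004 0.003 0.   ]
```

```bash
python3 -m creep '[[0,0,0,0,0,0,0.7],[0,0,0,0,0,0,0.6],[0,0,0,0,0,0,0.5],[0,0,0,0,0,0,0.4],[0,0,0,0,0,-10,0.3],[0,0,0,0,0,-30,0.3],[0,0,0,0,0,-40,0.3],[0,0,0,0,0,-40,0.3],[0,0,0,0,0,-30,0.3]]'
python3 -c "
from h import *
go('cass',300)
f=grab_frame('side');crop(f,330,120,420,200,7,'pics/d6.png')"
```

```text
clock: 8.03
eef_pos: [458.8, -318.8, 361.2]
tcp_rot: [-3.131, -0.005, 1.456]
contact_force: [0.8, -0.2, 0.2]
opening: 0.7
wz 0.222  shift if turned first:[381.1  83.8  61.2] | unturned [353.3 165.8  61.2] | unturned 
 [ 458.8 -318.8  361.2] [-3.131 -0.005  1.456] t 8.03 F [ 0.8 -0.2  0.2] op 0.7
 level turn [-0.01  -0.005  0.   ]
```

View pics/d6.png

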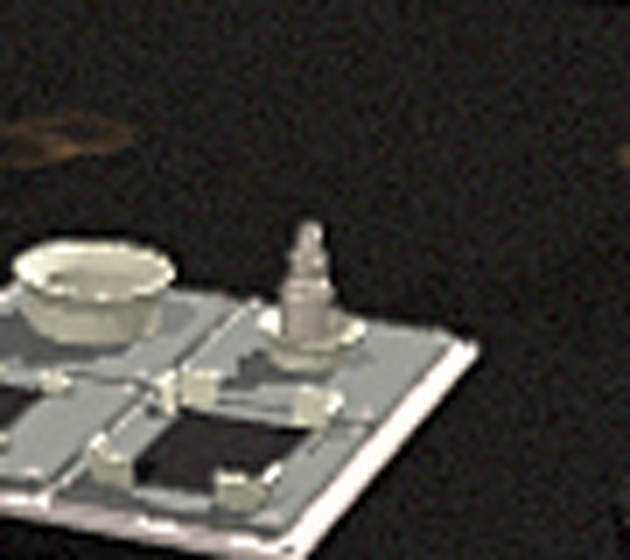

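```bash
python3 -c "
from h import *
s=dict(np.load('side0.npz'));f=dict(np.load('top0.npz'))
print('tip seen',(330+312/7,120+222/7),[proj(s,np.array([461.2,-319,z])).round(1) for z in (80,86,90)])
print('stock corners',[ray(f,p,7).round() for p in ((262,171),(366,167))])"
python3 -m creep '[[-0.01,-0.005,0.111,0,0,0,0.4],[0,0,0.111,0,0,0,0.4],[0,0,0,35,8,5,0.4],[0,0,0,35,8,5,0.4],[0,0,0,35,8,5,0.4],[0,0,0,35,8,5,0.4],[0,0,0,35,8,5,0.4],[0,0,0,35,8,5,0.4],[0,0,0,35,8,5,0.4],[0,0,0,35,8,5,0.4]]'
python3 -c "
from h import *
go('cass',260)"
```

```text
tip seen (374.57142857142856, 151.71428571428572) [array([374.2, 151.7]), array([374.3, 149.8]), array([374.4, 148.6])]
stock corners [array([584., 205.]), array([599., -82.])]
clock: 8.92
eef_pos: [620.5, -75.3, 338.2]
tcp_rot: [3.115, 0.007, 1.212]
contact_force: [0.3, -1.0, -0.9]
opening: 0.599
wz -0.022  shift if turned first:[97.9 11.8 78.2] | unturned [98.2  9.7 78.2] | unturned 
 [620.5 -75.3 338.2] [3.115 0.007 1.212] t 8.92 F [ 0.3 -1.  -0.9] op 0.599
 level turn [0.026 0.007 0.   ]
```

The dropper tip sits at the predicted pixel for fully seated (z=80). Next is the cassette.

```bash
python3 -m creep '[[0.02,0.005,-0.02,28,3,12,0.4],[0,0,0,28,3,15,0.4],[0,0,0,20,3,20,0.4],[0,0,0,8,1,20,0.4],[0,0,0,0,0,0,0.4],[0,0,0,0,0,0,0.4]]'
python3 -c "
from h import *
go('cass',230)"
```

```text
clock: 9.42
eef_pos: [663.8, 12.1, 270.8]
tcp_rot: [3.132, -0.0, 1.241]
contact_force: [0.4, 0.1, 0.6]
opening: 0.6
wz 0.007  shift if turned first:[ 1.1 -0.2 40.8] | unturned [ 1.1 -0.2 40.8] | unturned 
 [663.8  12.1 270.8] [ 3.132 -0.     1.241] t 9.42 F [0.4 0.1 0.6] op 0.6
 level turn [ 0.009 -0.    -0.   ]
```

```bash
python3 -m creep '[[0.009,0,0.007,1,0,20,0.4],[0,0,0,0,0,25,0.4],[0,0,0,0,0,16,0.4],[0,0,0,0,0,0,0.4]]'
python3 -c "
from h import *
go('cass',180)
for n in ('side','top'):
  f=grab_frame(n);crop(f,*((230,150,330,240) if n=='side' else (290,100,390,190)),6,'pics/e1%s.png'%n)"
```

```text
clock: 9.75
eef_pos: [665.1, 10.2, 214.6]
tcp_rot: [3.136, -0.002, 1.232]
contact_force: [-0.3, -0.3, 0.0]
opening: 0.6
wz -0.002  shift if turned first:[ 2.5 -2.1 34.6] | unturned [ 2.5 -2.1 34.6] | unturned 
 [665.1  10.2 214.6] [ 3.136e+00 -2.000e-03  1.232e+00] t 9.75 F [-0.3 -0.3  0. ] op 0.6
 level turn [ 0.006 -0.002 -0.   ]
```

View pics/e1side.png

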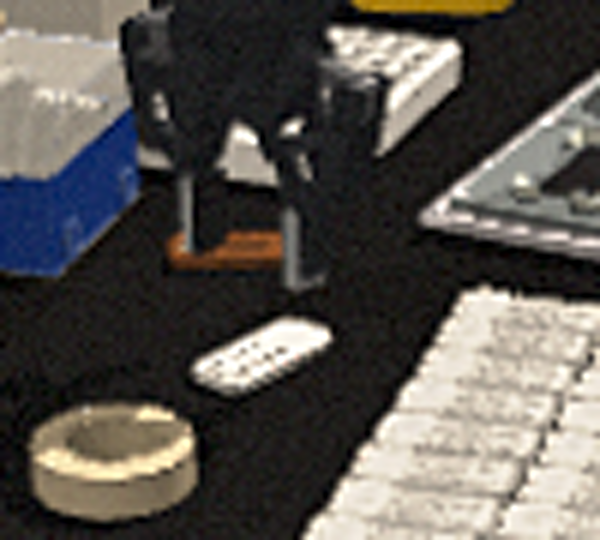

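View pics/e1top.png

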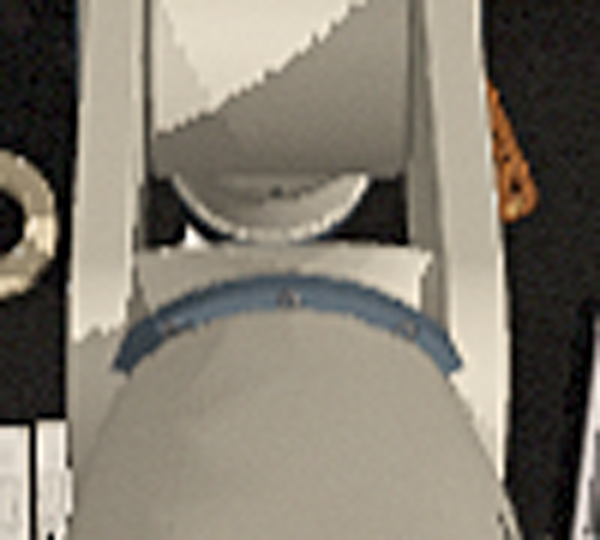

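The fingers sit above the cassette, centred on it. I'll descend in short steps.

```bash
python3 -m creep '[[0.006,-0.002,0,2,-1,15,0.4],[0,0,0,0,0,10,0.4],[0,0,0,0,0,6,0.4],[0,0,0,0,0,0,0.4],[0,0,0,0,0,0,0.4]]'
python3 -c "
from h import *
go('cass',175)
f=grab_frame('side');crop(f,230,150,330,240,6,'pics/e2.png')"
```

```text
clock: 10.27
eef_pos: [668.1, 11.1, 189.5]
tcp_rot: [3.132, -0.003, 1.23]
contact_force: [0.4, 0.6, 0.2]
opening: 0.596
wz -0.003  shift if turned first:[ 0.6 -4.5 14.5] | unturned [ 0.6 -4.5 14.5] | unturned 
 [668.1  11.1 189.5] [ 3.132e+00 -3.000e-03  1.230e+00] t 10.27 F [0.4 0.6 0.2] op 0.596
 level turn [ 0.01  -0.003 -0.   ]
```

View pics/e2.png

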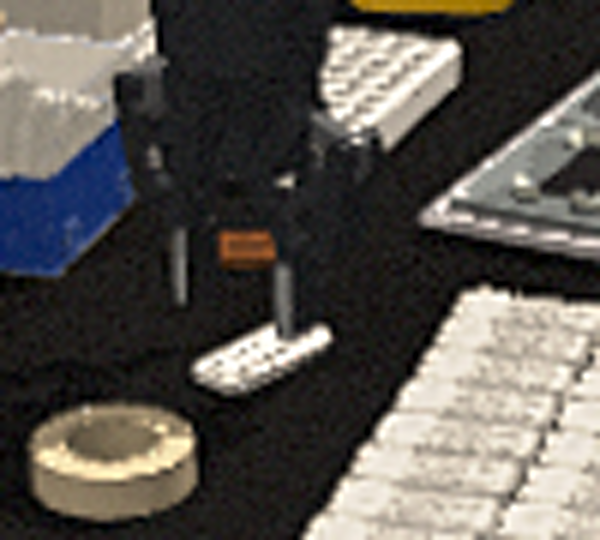

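```bash
python3 -c "
from h import *
s=dict(np.load('side0.npz'))
c=np.array([668.1,11.1,0]);j=np.array([.944,-.331,0])
for z in(15,20,25):
  print(z,[((proj(s,c+k*25.5*j+[0,0,z])-[230,150])*6).round() for k in (1,-1)])
print('cass',((proj(s,np.array([664,13.2,7]))-[230,150])*6).round())"
python3 -m creep '[[0.01,-0.003,0,1,-5,3,0.4],[0,0,0,0,0,0,0.4],[0,0,0,0,0,0,0.4]]'
python3 -c "
from h import *
go('cass',175)
f=grab_frame('side');crop(f,230,150,330,240,6,'pics/e3.png')"
```

```text
15 [array([205., 309.]), array([291., 339.])]
20 [array([205., 298.]), array([291., 329.])]
25 [array([205., 288.]), array([291., 318.])]
cass [255. 343.]
clock: 10.57
eef_pos: [663.4, 14.1, 186.9]
tcp_rot: [-3.141, -0.0, 1.23]
contact_force: [0.9, -0.4, -0.1]
opening: 0.598
wz -0.003  shift if turned first:[-0.7  0.8 11.9] | unturned [-0.7  0.8 11.9] | unturned 
 [663.4  14.1 186.9] [-3.141 -0.     1.23 ] t 10.57 F [ 0.9 -0.4 -0.1] op 0.598
 level turn [-0.001 -0.     0.   ]
```

View pics/e3.png

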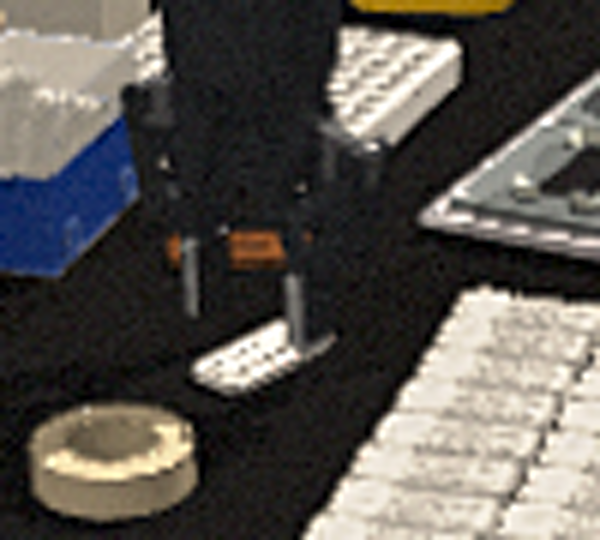

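The gap is the same on both sides, judging by where each tip will land. I'll go down and close.

```bash
python3 -m creep '[[0,0,0,0,0,6,0.4],[0,0,0,0,0,5,0.4],[0,0,0,0,0,3,0.4],[0,0,0,0,0,0,0.4]]'
python3 -c "
from h import *
go('cass',172)
f=grab_frame('side');crop(f,230,150,330,240,6,'pics/e4.png')"
```

```text
clock: 10.95
eef_pos: [663.4, 14.3, 171.8]
tcp_rot: [-3.141, -0.001, 1.231]
contact_force: [-0.6, -0.2, -0.1]
opening: 0.598
wz -0.003  shift if turned first:[-0.9  0.9 -0.2] | unturned [-0.9  0.9 -0.2] | unturned 
 [663.4  14.3 171.8] [-3.141e+00 -1.000e-03  1.231e+00] t 10.95 F [-0.6 -0.2 -0.1] op 0.598
 level turn [-0.    -0.001  0.   ]
```

View pics/e4.png

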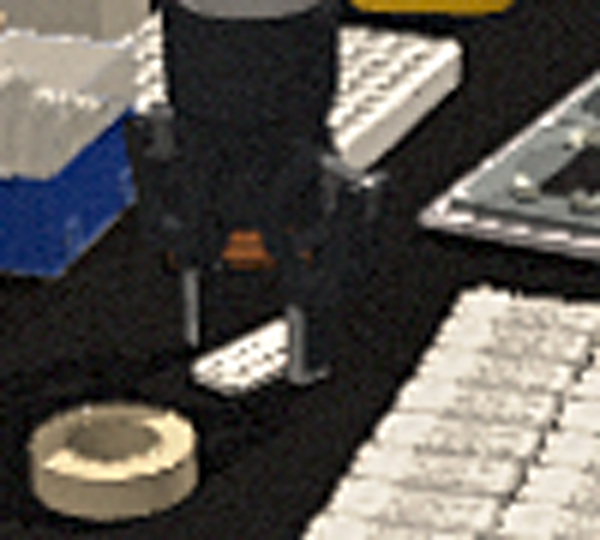

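```bash
python3 -m creep '[[0,0,0,0,0,-3,0.45],[0,0,0,0,0,0,0.55],[0,0,0,0,0,0,0.65],[0,0,0,0,0,0,0.75],[0,0,0,0,0,0,0.85],[0,0,0,0,0,0,0.85],[0,0,0,0,0,0,0.85]]' 25
python3 -c "
from h import *
go('Ncass',172)
f=grab_frame('side');crop(f,230,150,330,240,6,'pics/e5.png')"
```

```text
clock: 11.58
eef_pos: [663.8, 14.2, 175.9]
tcp_rot: [3.141, -0.001, 1.231]
contact_force: [0.5, 0.8, -0.6]
opening: 0.338
wz -0.223  shift if turned first:[-230.6  -58.4    3.9] | unturned [-237.8   -5.9    3.9] | unturned 
 [663.8  14.2 175.9] [ 3.141e+00 -1.000e-03  1.231e+00] t 11.58 F [ 0.5  0.8 -0.6] op 0.338
 level turn [ 0.001 -0.001 -0.   ]
```

View pics/e5.png

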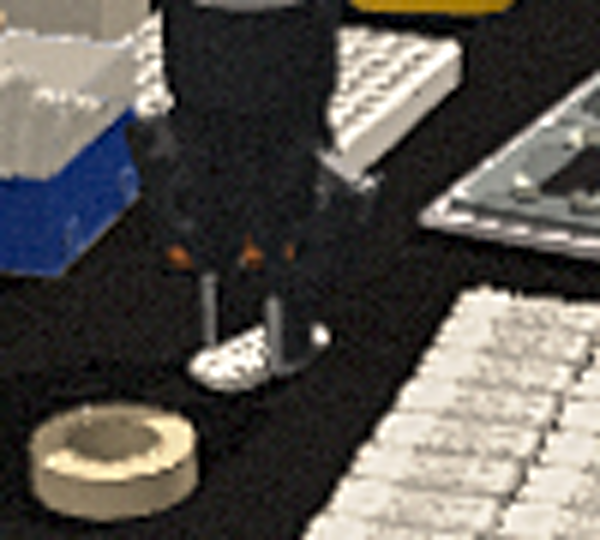

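Gripped at an opening of 0.338, about 31 mm. I'll lift and check.

```bash
python3 -m creep '[[0,0,0,0,0,-10,0.85],[0,0,0,0,0,-25,0.85],[0,0,0,0,0,-30,0.85],[0,0,0,0,0,-25,0.85],[0,0,-0.1,0,0,0,0.85],[0,0,-0.1,0,0,0,0.85],[0,0,-0.02,0,0,0,0.85]]'
python3 -c "
from h import *
go('Ncass',262)
f=grab_frame('side');crop(f,230,120,330,220,6,'pics/e6.png')"
```

```text
clock: 12.22
eef_pos: [663.6, 14.2, 273.7]
tcp_rot: [3.141, -0.001, 1.458]
contact_force: [1.0, -0.7, 0.6]
opening: 0.336
wz 0.004  shift if turned first:[-230.5  -58.1   11.7] | unturned [-230.3  -59.2   11.7] | unturned 
 [663.6  14.2 273.7] [ 3.141e+00 -1.000e-03  1.458e+00] t 12.22 F [ 1.  -0.7  0.6] op 0.336
 level turn [ 0.001 -0.001 -0.   ]
```

View pics/e6.png

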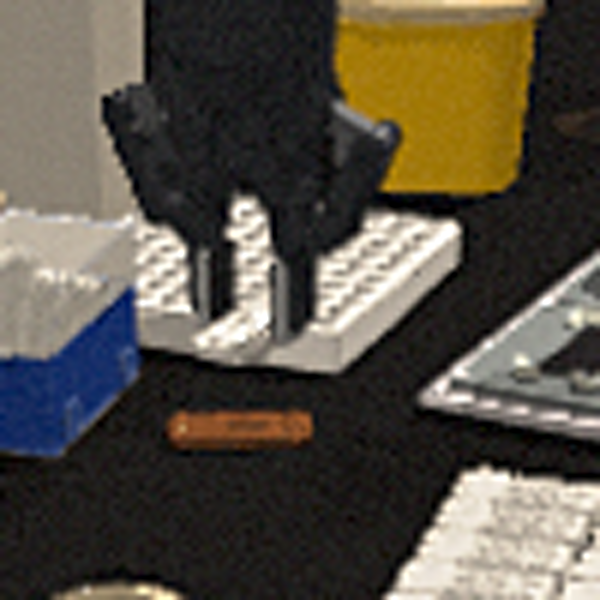

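The cassette is held flat at (245,335) in the crop. I'll carry it to its nest.

```bash
python3 -m creep '[[0,0,0,-20,-5,0,0.85],[0,0,0,-33,-8.5,0,0.85],[0,0,0,-33,-8.5,0,0.85],[0,0,0,-33,-8.5,0,0.85],[0,0,0,-33,-8.5,0,0.85],[0,0,0,-28,-7,0,0.85],[0,0,0,-18,-5,0,0.85],[0,0,0,-8,-2,0,0.85],[0,0,0,0,0,0,0.85],[0,0,0,0,0,0,0.85]]'
python3 -c "
from h import *
go('Ncass',230)"
```

```text
clock: 13.1
eef_pos: [581.4, -189.6, 272.3]
tcp_rot: [-3.139, -0.002, 1.429]
contact_force: [-0.4, 0.6, 0.1]
opening: 0.334
wz -0.025  shift if turned first:[-18.5  -0.3  42.3] | unturned [-18.5   0.2  42.3] | unturned 
 [ 581.4 -189.6  272.3] [-3.139e+00 -2.000e-03  1.429e+00] t 13.1 F [-0.4  0.6  0.1] op 0.334
 level turn [-0.002 -0.002  0.   ]
```

```bash
python3 -m creep '[[-0.002,-0.002,-0.025,-17,0,10,0.85],[0,0,0,0,0,15,0.85],[0,0,0,0,0,0,0.85],[0,0,0,0,0,0,0.85]]'
python3 -c "
from h import *
go('Ncass',215)
for n in ('side','top'):
  f=grab_frame(n);crop(f,*((290,130,420,230) if n=='side' else (370,130,500,250)),5,'pics/e7%s.png'%n)"
```

```text
clock: 13.43
eef_pos: [581.4, -202.7, 247.3]
tcp_rot: [3.14, -0.001, 1.455]
contact_force: [0.3, -0.3, -0.3]
opening: 0.332
wz 0.001  shift if turned first:[-5.5 -1.9 32.3] | unturned [-5.5 -1.9 32.3] | unturned 
 [ 581.4 -202.7  247.3] [ 3.140e+00 -1.000e-03  1.455e+00] t 13.43 F [ 0.3 -0.3 -0.3] op 0.332
 level turn [ 0.001 -0.001 -0.   ]
```

View pics/e7side.png

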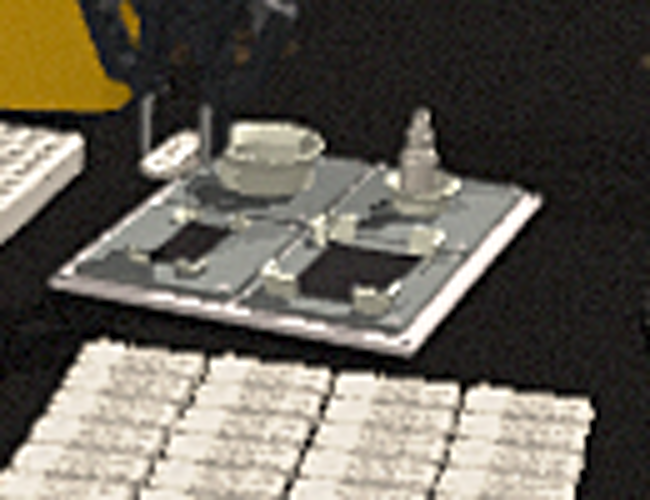

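View pics/e7top.png

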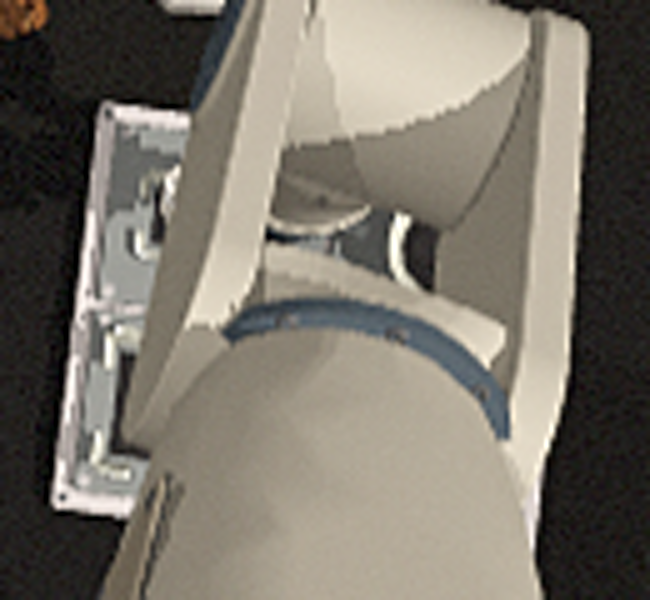

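```bash
python3 -c "
from h import *
s=dict(np.load('side0.npz'))
print(ray(s,(290+173/5,130+154/5),78),ray(s,(290+190/5,130+244/5),18))"
python3 -m creep '[[0,0,0,-5.5,-1.8,10,0.85],[0,0,0,0,0,12,0.85],[0,0,0,0,0,0,0.85],[0,0,0,0,0,0,0.85]]'
python3 -c "
from h import *
go('Ncass',194)
f=grab_frame('side');crop(f,300,140,370,200,8,'pics/e8.png')"
```

```text
[ 582.70314534 -192.75502663] [ 574.15325428 -204.43582214]
clock: 13.87
eef_pos: [579.8, -206.9, 225.0]
tcp_rot: [3.138, -0.001, 1.457]
contact_force: [1.1, -0.0, 0.8]
opening: 0.327
wz 0.003  shift if turned first:[-1.2 -0.8 31. ] | unturned [-1.2 -0.8 31. ] | unturned 
 [ 579.8 -206.9  225. ] [ 3.138e+00 -1.000e-03  1.457e+00] t 13.87 F [ 1.1 -0.   0.8] op 0.327
 level turn [ 0.004 -0.001 -0.   ]
```

View pics/e8.png

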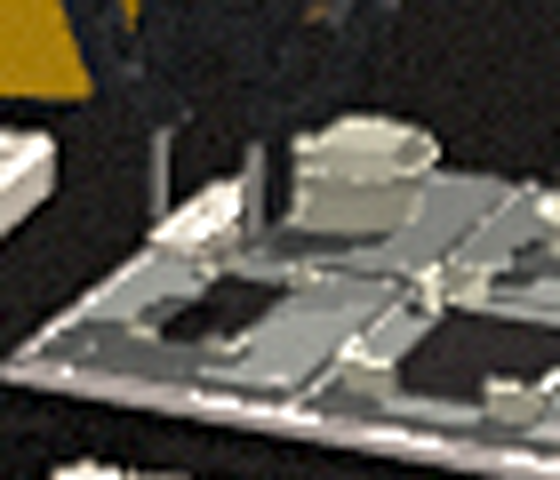

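```bash
python3 -c "
from h import *
s=dict(np.load('side0.npz'))
k=lambda p:((proj(s,np.array(p))-[300,140]+.5)*8).round()
print(k([579.8,-206.9,56]),k([579.8,-206.9,25]),k([579.8,-206.9,18]),k([579,-208,18]), k([589,-208,18]),k([579,-198,18]))
t=-.117
R=np.array([[np.cos(t),-np.sin(t)],[np.sin(t),np.cos(t)]])
for u,v in((-15.5,-34.5),(15.5,-34.5),(15.5,34.5),(-15.5,34.5)):
  q=R@[u,v]; print('pad',k([579+q[0],-208+q[1],18]),'cass bottom now',k([579.8+q[0],-206.9+q[1],49]))
"
```

```text
[218. 215.] [216. 293.] [215. 310.] [218. 309.] [193. 306.] [211. 319.]
pad [291. 286.] cass bottom now [291. 210.]
pad [217. 272.] cass bottom now [216. 197.]
pad [143. 334.] cass bottom now [141. 256.]
pad [220. 348.] cass bottom now [219. 270.]
```

```bash
python3 -c "
import cv2
im=cv2.imread('pics/e8.png');cv2.imwrite('pics/e8b.png',cv2.resize(im[140:380,80:360],None,fx=2.6,fy=2.4))"
```

```text
(no output)
```

View pics/e8b.png

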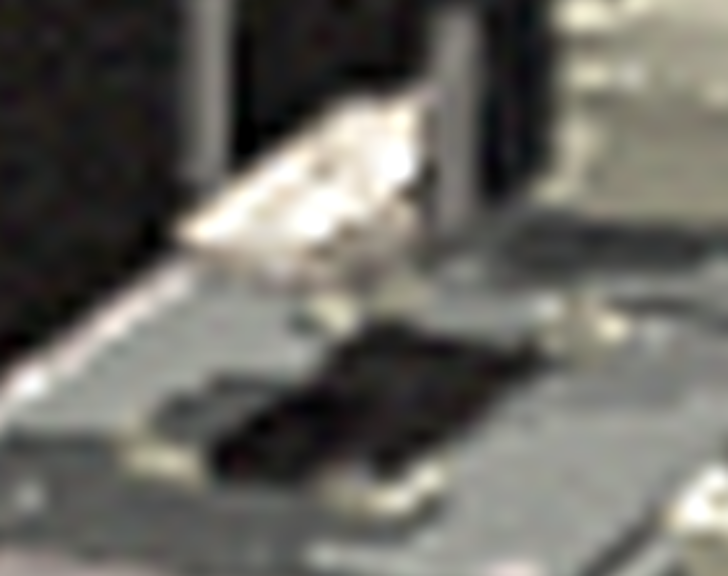

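The cassette and pad outlines agree with the kinematics to about 1 px at the far edge, so I'll lower it.

```bash
python3 -m creep '[[0.003,0,0,-1,-0.6,10,0.85],[0,0,0,0,0,8,0.85],[0,0,0,0,0,0,0.85],[0,0,0,0,0,0,0.85]]'
python3 -c "
from h import *
go('Ncass',194)
f=grab_frame('side');crop(f,300,140,370,200,10,'pics/e9.png')"
```

```text
clock: 14.25
eef_pos: [578.9, -207.9, 205.1]
tcp_rot: [3.141, -0.001, 1.457]
contact_force: [0.7, -0.3, -0.1]
opening: 0.336
wz 0.003  shift if turned first:[-0.1 -0.  11.1] | unturned [-0.1 -0.  11.1] | unturned 
 [ 578.9 -207.9  205.1] [ 3.141e+00 -1.000e-03  1.457e+00] t 14.25 F [ 0.7 -0.3 -0.1] op 0.336
 level turn [ 0.    -0.001 -0.   ]
```

View pics/e9.png

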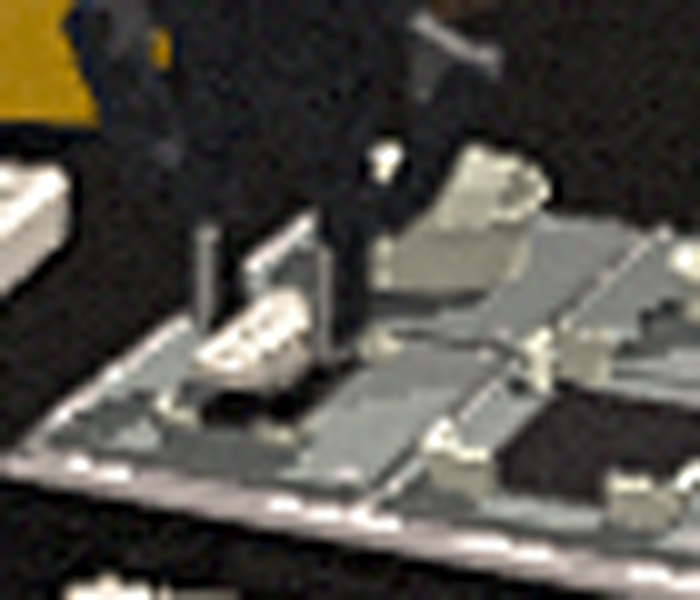

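The cassette lines up over the nest, with its near edge dropping between the guides at (180,410) and (285,430). I'll lower it the rest of the way.

```bash
python3 -m creep '[[0,0,0,0,0,5,0.85],[0,0,0,0,0,4,0.85],[0,0,0,0,0,3,0.85],[0,0,0,0,0,0,0.85]]'
python3 -c "
from h import *
go('Ncass',194)
f=grab_frame('side');crop(f,300,140,370,200,10,'pics/e10.png')"
```

```text
clock: 14.63
eef_pos: [579.3, -208.0, 192.6]
tcp_rot: [3.14, -0.001, 1.457]
contact_force: [-0.5, -0.1, -0.6]
opening: 0.336
wz 0.003  shift if turned first:[-0.  -0.4 -1.4] | unturned [-0.  -0.4 -1.4] | unturned 
 [ 579.3 -208.   192.6] [ 3.140e+00 -1.000e-03  1.457e+00] t 14.63 F [-0.5 -0.1 -0.6] op 0.336
 level turn [ 0.001 -0.001 -0.   ]
```

View pics/e10.png

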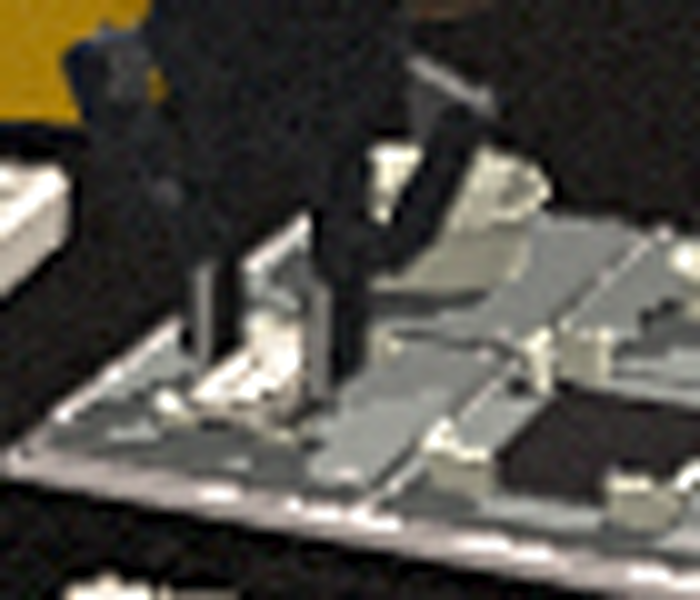

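Seated inside the guides. I'll release and lift.

```bash
python3 -m creep '[[0,0,0,0,0,0,0.6],[0,0,0,0,0,0,0.5],[0,0,0,0,0,0,0.5],[0,0,0,0,0,-10,0.5],[0,0,0,0,0,-30,0.4],[0,0,0,0,0,-40,0.2],[0,0,0,0,0,-40,0],[0,0,0,0,0,-20,0]]'
python3 -c "
from h import *
go('rack',300)
f=grab_frame('side');crop(f,300,140,370,200,10,'pics/e11.png')"
```

```text
clock: 15.35
eef_pos: [577.0, -207.4, 334.4]
tcp_rot: [-3.131, -0.003, 1.457]
contact_force: [0.8, 0.7, 0.6]
opening: 0.986
wz -0.214  shift if turned first:[496.9 -80.8  34.4] | unturned [ 468.4 -184.6   34.4] | unturned 
 [ 577.  -207.4  334.4] [-3.131e+00 -3.000e-03  1.457e+00] t 15.35 F [0.8 0.7 0.6] op 0.986
 level turn [-0.01  -0.003  0.   ]
```

View pics/e11.png

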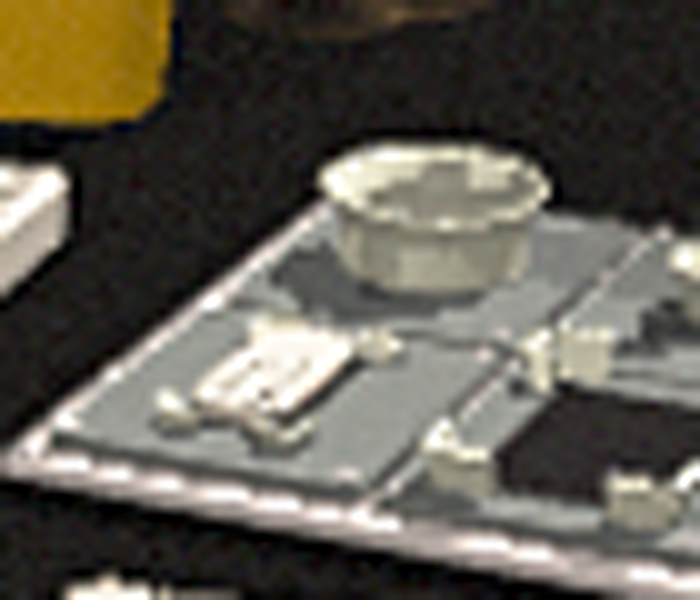

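The cassette lies in the nest, possibly a little toward the far side. I'll check it from the top once the arm is away. Next is the rack.

```bash
python3 -m creep '[[-0.01,-0.003,-0.107,0,0,0,0],[0,0,-0.107,0,0,0,0],[0,0,0,38,-6,0,0],[0,0,0,38,-6,0,0],[0,0,0,38,-6,0,0],[0,0,0,38,-6,0,0],[0,0,0,38,-6,0,0],[0,0,0,38,-6,0,0],[0,0,0,38,-6,0,0],[0,0,0,38,-6,0,0]]'
python3 -c "
from h import *
go('rack',300)
f=grab_frame('top');crop(f,375,145,495,250,5.5,'pics/e12.png')
f=grab_frame('side');crop(f,290,110,420,220,5.5,'pics/e13.png')"
```

```text
clock: 16.23
eef_pos: [495.5, 93.2, 346.3]
tcp_rot: [3.118, 0.009, 1.673]
contact_force: [0.9, 0.3, 0.4]
opening: 0.999
wz 0.002  shift if turned first:[189.7 -29.7  46.3] | unturned [189.8 -29.3  46.3] | unturned 
 [495.5  93.2 346.3] [3.118 0.009 1.673] t 16.23 F [0.9 0.3 0.4] op 0.999
 level turn [0.023 0.009 0.   ]
```

View pics/e12.png

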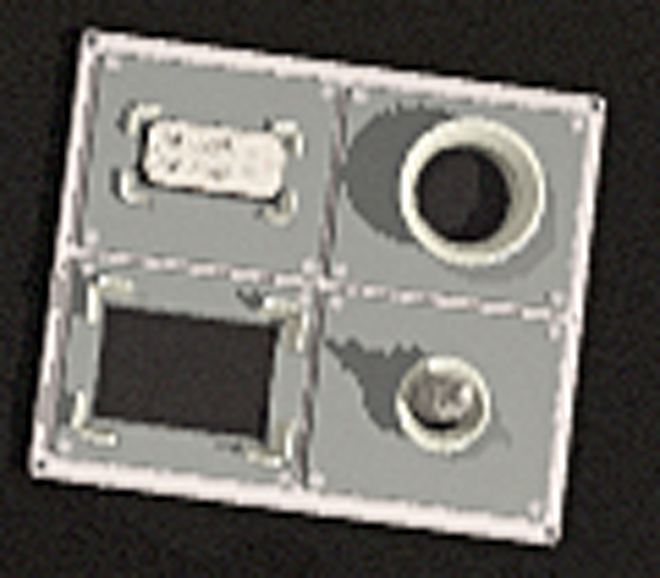

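From the top, the cassette (215,157) is inside its four guides, about 1-2 mm off centre. The dropper is centred in its cup. On to the rack.

```bash
python3 -m creep '[[0.02,0.009,0,35,-5,5,0],[0,0,0,38,-6,5,0],[0,0,0,38,-6,5,0],[0,0,0,34,-6,5,0],[0,0,0,20,-4,5,0],[0,0,0,8,-1,0,0],[0,0,0,0,0,0,0],[0,0,0,0,0,0,0]]'
python3 -c "
from h import *
go('rack',250)"
```

```text
clock: 17.0
eef_pos: [447.7, 270.4, 324.4]
tcp_rot: [3.132, -0.001, 1.679]
contact_force: [0.5, -0.6, -0.4]
opening: 1.0
wz 0.008  shift if turned first:[ 8.6  0.2 74.4] | unturned [ 8.6  0.2 74.4] | unturned 
 [447.7 270.4 324.4] [ 3.132e+00 -1.000e-03  1.679e+00] t 17.0 F [ 0.5 -0.6 -0.4] op 1.0
 level turn [ 0.009 -0.001 -0.   ]
```

```bash
python3 -m creep '[[0.009,0,0.008,8.5,0,25,0],[0,0,0,0,0,30,0],[0,0,0,0,0,25,0],[0,0,0,0,0,8,0],[0,0,0,0,0,0,0],[0,0,0,0,0,0,0]]'
python3 -c "
from h import *
go('rack',185)
f=grab_frame('side');crop(f,240,180,390,310,5,'pics/r1.png')"
```

```text
clock: 17.5
eef_pos: [452.2, 272.7, 238.0]
tcp_rot: [3.135, -0.002, 1.665]
contact_force: [-0.3, 0.2, 0.5]
opening: 0.997
wz -0.006  shift if turned first:[ 6.8 -4.6 53. ] | unturned [ 6.8 -4.6 53. ] | unturned 
 [452.2 272.7 238. ] [ 3.135e+00 -2.000e-03  1.665e+00] t 17.5 F [-0.3  0.2  0.5] op 0.997
 level turn [ 0.007 -0.002 -0.   ]
```

View pics/r1.png

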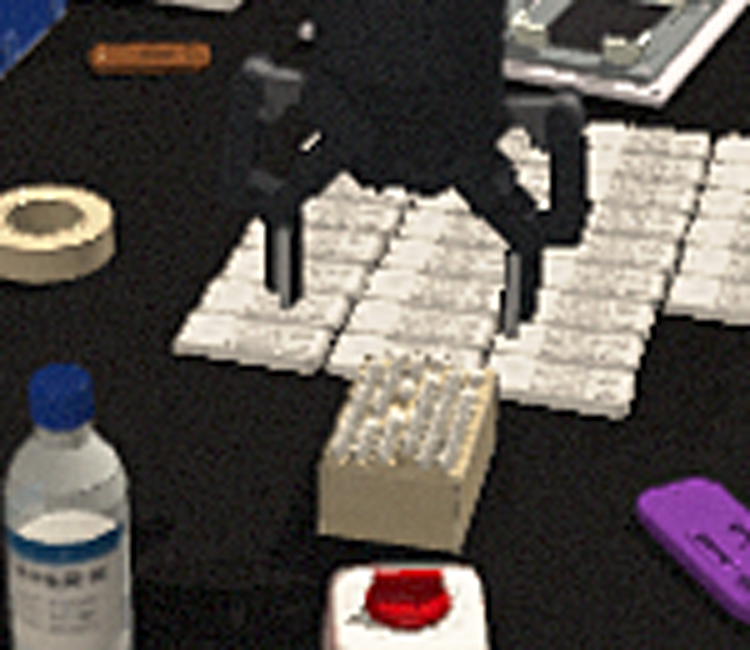

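The fingers straddle the rack, with jaw centre x≈400 against a rack centre of x≈410. I'll correct by the computed shift, then descend.

```bash
python3 -m creep '[[0.007,-0.002,-0.006,6.5,-4.5,3,0],[0,0,0,0,0,0,0],[0,0,0,0,0,0,0]]'
python3 -c "
from h import *
go('rack',185)"
```

```text
clock: 17.8
eef_pos: [448.3, 279.1, 238.5]
tcp_rot: [3.138, -0.002, 1.67]
contact_force: [1.2, 1.0, -0.2]
opening: 0.997
wz -0.001  shift if turned first:[ 0.  -1.3 53.5] | unturned [ 0.  -1.3 53.5] | unturned 
 [448.3 279.1 238.5] [ 3.138e+00 -2.000e-03  1.670e+00] t 17.8 F [ 1.2  1.  -0.2] op 0.997
 level turn [ 0.004 -0.002 -0.   ]
```

```bash
python3 -m creep '[[0.004,-0.002,0,0,-1.3,14,0],[0,0,0,0,0,18,0],[0,0,0,0,0,12,0],[0,0,0,0,0,4,0],[0,0,0,0,0,0,0],[0,0,0,0,0,0,0]]'
python3 -c "
from h import *
go('rack',185)
f=grab_frame('side');crop(f,240,180,390,310,5,'pics/r2.png')"
```

```text
clock: 18.3
eef_pos: [447.4, 280.5, 189.6]
tcp_rot: [3.137, -0.002, 1.672]
contact_force: [-0.1, -0.3, -0.2]
opening: 1.001
wz 0.001  shift if turned first:[-1.5 -0.6  4.6] | unturned [-1.5 -0.6  4.6] | unturned 
 [447.4 280.5 189.6] [ 3.137e+00 -2.000e-03  1.672e+00] t 18.3 F [-0.1 -0.3 -0.2] op 1.001
 level turn [ 0.004 -0.002 -0.   ]
```

View pics/r2.png

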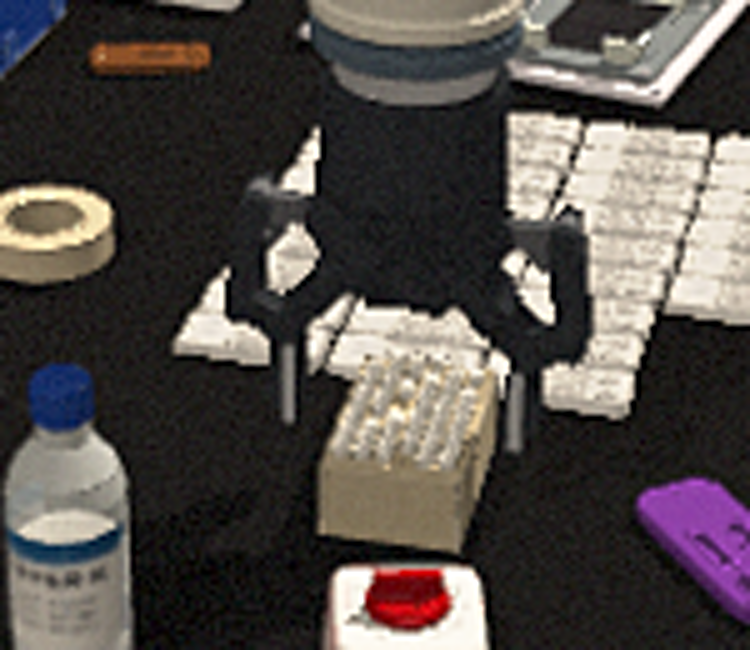

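```bash
python3 -m creep '[[0.004,-0.002,0,-1,0,4,0],[0,0,0,0,0,0,0.1],[0,0,0,0,0,0,0.2],[0,0,0,0,0,0,0.3],[0,0,0,0,0,0,0.4],[0,0,0,0,0,0,0.5],[0,0,0,0,0,0,0.5],[0,0,0,0,0,0,0.5]]' 25
python3 -c "
from h import *
go('Nrack',285)
f=grab_frame('side');crop(f,240,180,390,310,5,'pics/r3.png')"
```

```text
clock: 19.02
eef_pos: [448.3, 279.9, 187.6]
tcp_rot: [3.138, -0.002, 1.672]
contact_force: [0.4, -0.3, -0.6]
opening: 0.67
wz 0.218  shift if turned first:[-469.6   82.8  -97.4] | unturned [-476.4  -20.7  -97.4] | unturned 
 [448.3 279.9 187.6] [ 3.138e+00 -2.000e-03  1.672e+00] t 19.02 F [ 0.4 -0.3 -0.6] op 0.67
 level turn [ 0.003 -0.002 -0.   ]
```

View pics/r3.png

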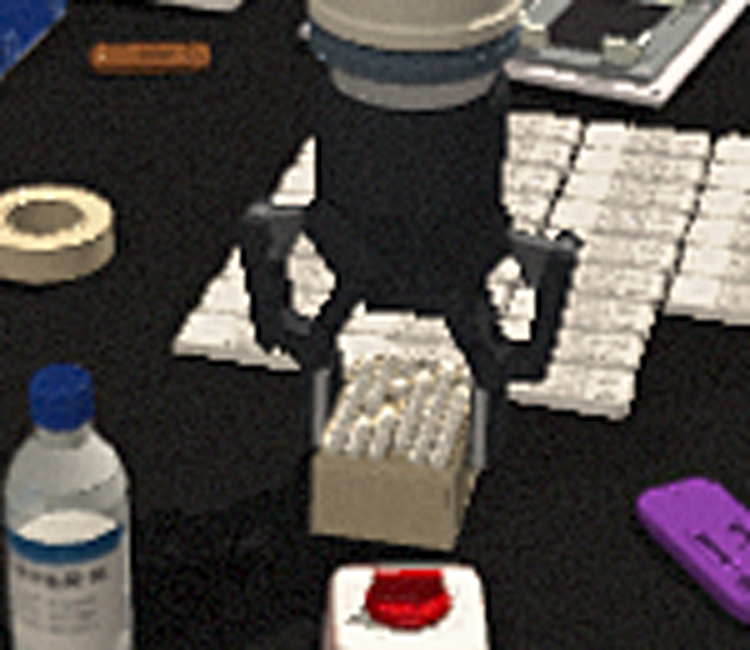

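Gripped, and the rack centred itself, shifting about 4 mm. I'll lift and turn.

```bash
python3 -m creep '[[0,0,0,0,0,-12,0.6],[0,0,0,0,0,-25,0.6],[0,0,0,0,0,-30,0.6],[0,0,0,0,0,-30,0.6],[0,0,0,0,0,-12,0.6],[0,0,0.1,0,0,0,0.6],[0,0,0.1,0,0,0,0.6],[0,0,0.018,0,0,0,0.6]]' 40
python3 -c "
from h import *
go('Nrack',285)
f=grab_frame('side');crop(f,240,130,390,260,5,'pics/r4.png')"
```

```text
clock: 19.73
eef_pos: [447.3, 279.3, 307.3]
tcp_rot: [3.139, -0.003, 1.446]
contact_force: [-0.1, -0.2, -1.4]
opening: 0.67
wz -0.008  shift if turned first:[-468.9   83.7   22.3] | unturned [-468.3   87.2   22.3] | unturned 
 [447.3 279.3 307.3] [ 3.139e+00 -3.000e-03  1.446e+00] t 19.73 F [-0.1 -0.2 -1.4] op 0.67
 level turn [ 0.003 -0.003 -0.   ]
```

View pics/r4.png

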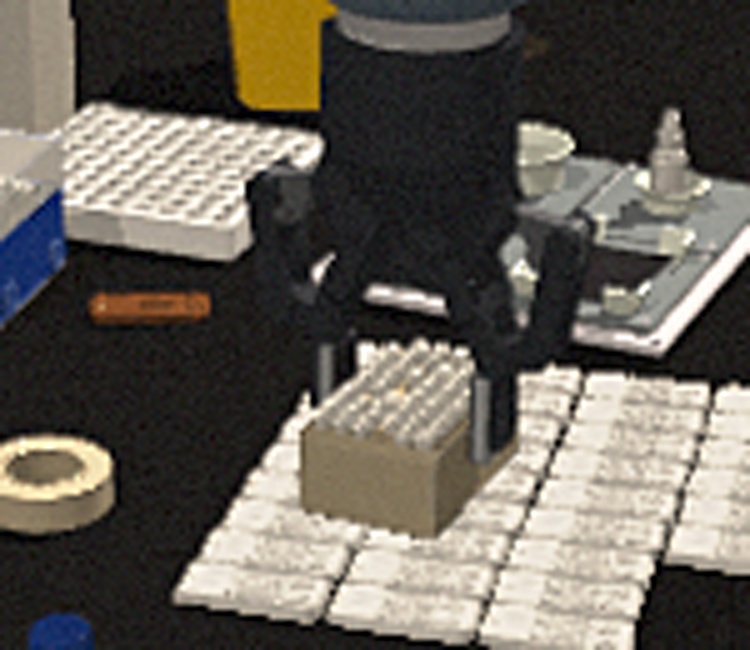

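```bash
python3 -m creep '[[0.003,-0.003,-0.008,-15,3,0,0.6],[0,0,0,-28,5,0,0.6],[0,0,0,-36,6.5,0,0.6],[0,0,0,-36,6.5,0,0.6],[0,0,0,-36,6.5,0,0.6],[0,0,0,-36,6.5,0,0.6],[0,0,0,-36,6.5,0,0.6],[0,0,0,-36,6.5,0,0.6],[0,0,0,-36,6.5,0,0.6],[0,0,0,-34,6,0,0.6]]'
python3 -c "
from h import *
go('Nrack',285)"
```

```text
clock: 20.62
eef_pos: [474.0, -61.5, 308.2]
tcp_rot: [-3.141, -0.002, 1.502]
contact_force: [1.2, 0.7, -1.2]
opening: 0.668
wz 0.048  shift if turned first:[-133.6   17.4   23.2] | unturned [-134.2   11.    23.2] | unturned 
 [474.  -61.5 308.2] [-3.141e+00 -2.000e-03  1.502e+00] t 20.62 F [ 1.2  0.7 -1.2] op 0.668
 level turn [-0.    -0.002  0.   ]
```

```bash
python3 -m creep '[[0,0,0.025,-34,3,0,0.6],[0,0,0.02,-30,3,0,0.6],[0,0,0,-26,3,0,0.6],[0,0,0,-18,2,0,0.6],[0,0,0,-10,1,0,0.6],[0,0,0,0,0,0,0.6],[0,0,0,0,0,0,0.6]]'
python3 -c "
from h import *
go('Nrack',255)"
```

```text
clock: 21.2
eef_pos: [473.3, -192.5, 308.1]
tcp_rot: [-3.139, -0.002, 1.468]
contact_force: [-0.0, -0.3, -1.3]
opening: 0.669
wz 0.014  shift if turned first:[-3.4  2.9 53.1] | unturned [-3.5  2.8 53.1] | unturned 
 [ 473.3 -192.5  308.1] [-3.139e+00 -2.000e-03  1.468e+00] t 21.2 F [-0.  -0.3 -1.3] op 0.669
 level turn [-0.002 -0.002  0.   ]
```

```bash
python3 -m creep '[[0,0,0.014,-3.3,2.8,15,0.6],[0,0,0,0,0,20,0.6],[0,0,0,0,0,18,0.6],[0,0,0,0,0,0,0.6],[0,0,0,0,0,0,0.6]]'
python3 -c "
from h import *
go('Nrack',206)
for n in ('side','top'):
  f=grab_frame(n);crop(f,*((290,130,420,230) if n=='side' else (370,140,500,260)),5.5,'pics/r5%s.png'%n)"
```

```text
clock: 21.62
eef_pos: [476.3, -191.0, 254.5]
tcp_rot: [-3.14, -0.003, 1.462]
contact_force: [0.8, 0.7, -1.0]
opening: 0.667
wz 0.008  shift if turned first:[-5.3  0.  48.5] | unturned [-5.3  0.  48.5] | unturned 
 [ 476.3 -191.   254.5] [-3.140e+00 -3.000e-03  1.462e+00] t 21.62 F [ 0.8  0.7 -1. ] op 0.667
 level turn [-0.002 -0.003  0.   ]
```

View pics/r5side.png

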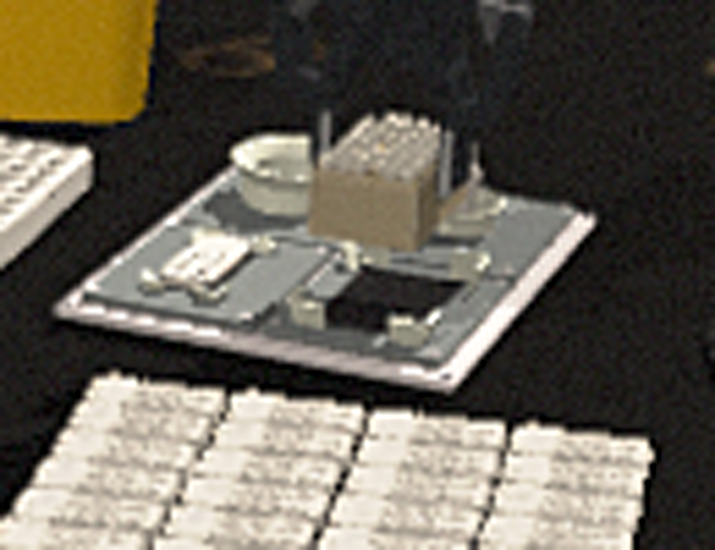

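View pics/r5top.png

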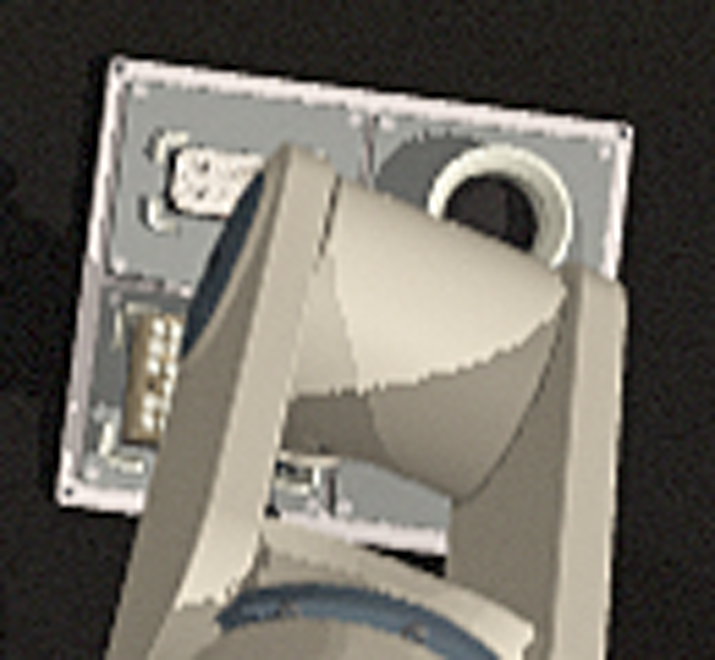

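The rack hangs level above its nest, and its +y edge shows in the top crop from (132,318) to (125,440). I'll use that to find its offset in the grip.

```bash
python3 -c "
from h import *
f=dict(np.load('top0.npz'))
a=ray(f,(370+132/5.5-.5,140+318/5.5-.5),102);b=ray(f,(370+125/5.5-.5,140+440/5.5-.5),102)
m=(a+b)/2;u=np.array([.117,.993]);print(a,b,m,'centre',m-43*u,'ang',np.arctan2(*(a-b)[::-1]))"
python3 -m creep '[[0,0,0.008,-3.5,0,5,0.6],[0,0,0,0,0,12,0.6],[0,0,0,0,0,10,0.6],[0,0,0,0,0,0,0.6],[0,0,0,0,0,0,0.6]]'
python3 -c "
from h import *
go('Nrack',206)
for n in ('side','top'):
  f=grab_frame(n);crop(f,*((300,130,400,220) if n=='side' else (370,140,500,260)),6.5 if n=='side' else 5.5,'pics/r6%s.png'%n)"
```

```text
[ 508.94832523 -144.68800921] [ 452.41702442 -141.65800086] [ 480.68267483 -143.17300503] centre [ 475.65167483 -185.87200503] ang -0.05354753443056133
clock: 22.13
eef_pos: [477.7, -194.9, 230.5]
tcp_rot: [3.136, -0.001, 1.454]
contact_force: [-0.1, -0.6, -1.9]
opening: 0.665
wz 0.000  shift if turned first:[-1.6 -1.9 24.5] | unturned [-1.6 -1.9 24.5] | unturned 
 [ 477.7 -194.9  230.5] [ 3.136e+00 -1.000e-03  1.454e+00] t 22.13 F [-0.1 -0.6 -1.9] op 0.665
 level turn [ 0.006 -0.001 -0.   ]
```

View pics/r6side.png

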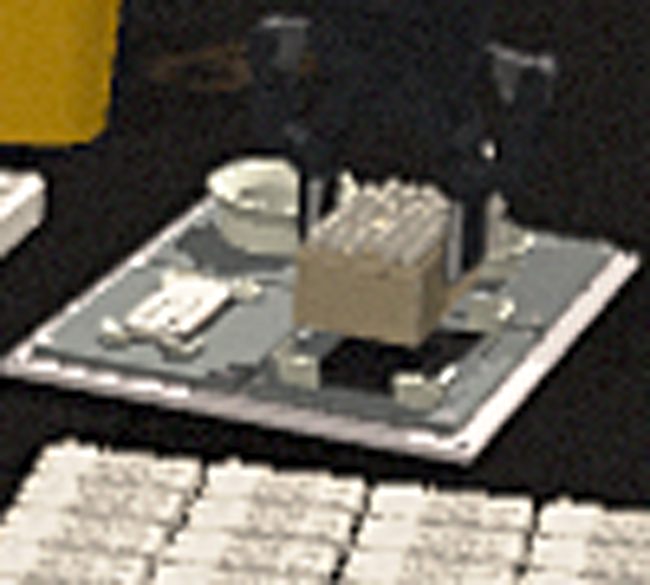

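View pics/r6top.png

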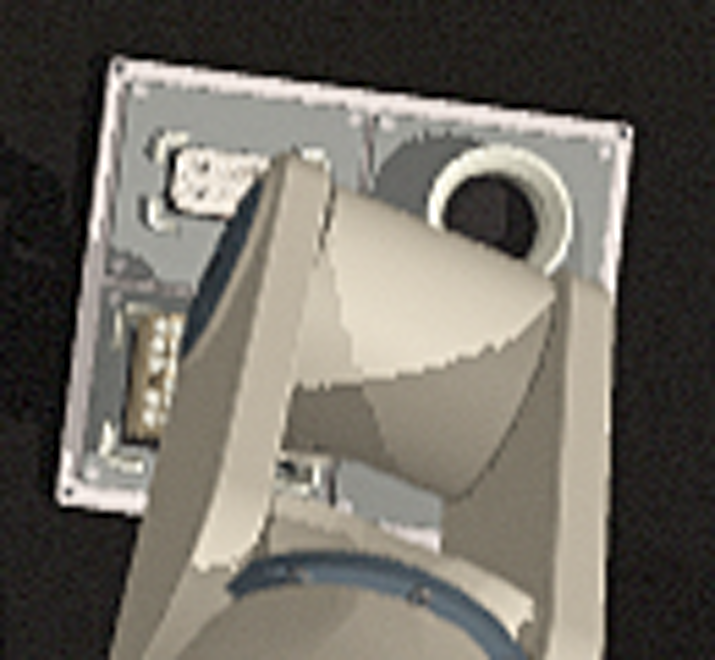

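The left edge seen from the top is the rack's bottom edge at z≈67, which puts the rack centre at y≈-190 with the TCP at -191. That agrees, so I'll lower it with the small correction.

```bash
python3 -m creep '[[0.006,-0.001,0,-1.5,-2,5,0.6],[0,0,0,0,0,6,0.6],[0,0,0,0,0,0,0.6],[0,0,0,0,0,0,0.6]]'
python3 -c "
from h import *
go('Nrack',206)
f=grab_frame('side');crop(f,330,150,390,210,10,'pics/r7.png')"
```

```text
clock: 22.57
eef_pos: [475.7, -196.6, 219.7]
tcp_rot: [3.141, 0.001, 1.454]
contact_force: [0.2, 0.1, -0.6]
opening: 0.667
wz -0.000  shift if turned first:[ 0.4 -0.1 13.7] | unturned [ 0.4 -0.1 13.7] | unturned 
 [ 475.7 -196.6  219.7] [3.141e+00 1.000e-03 1.454e+00] t 22.57 F [ 0.2  0.1 -0.6] op 0.667
 level turn [0.001 0.001 0.   ]
```

View pics/r7.png

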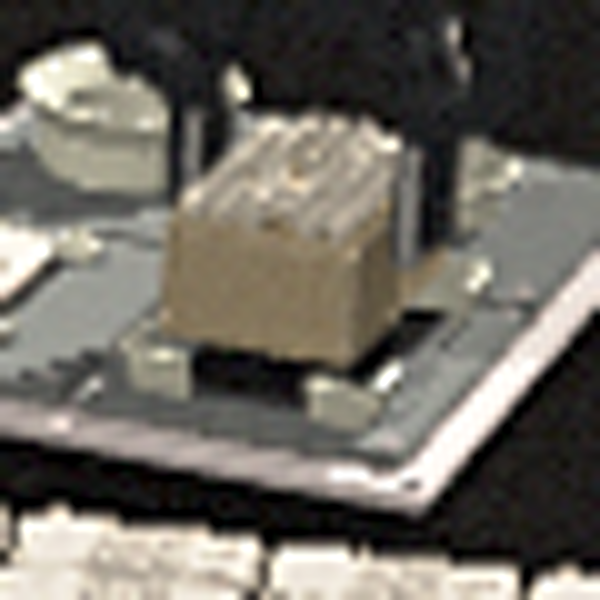

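The rack is centred between the near guides at (155,370) and (345,395). I'll lower it.

```bash
python3 -m creep '[[0,0,0,0,0,5,0.6],[0,0,0,0,0,4,0.6],[0,0,0,0,0,3,0.6],[0,0,0,0,0,2,0.6],[0,0,0,0,0,0,0.6]]'
python3 -c "
from h import *
go('Nrack',206)
f=grab_frame('side');crop(f,330,150,390,210,10,'pics/r8.png')"
```

```text
clock: 23.03
eef_pos: [476.0, -196.7, 205.2]
tcp_rot: [3.14, 0.001, 1.454]
contact_force: [-2.3, 0.7, 11.2]
opening: 0.664
wz -0.000  shift if turned first:[ 0.4 -0.4 -0.8] | unturned [ 0.4 -0.4 -0.8] | unturned 
 [ 476.  -196.7  205.2] [3.140e+00 1.000e-03 1.454e+00] t 23.03 F [-2.3  0.7 11.2] op 0.664
 level turn [0.002 0.001 0.   ]
```

View pics/r8.png

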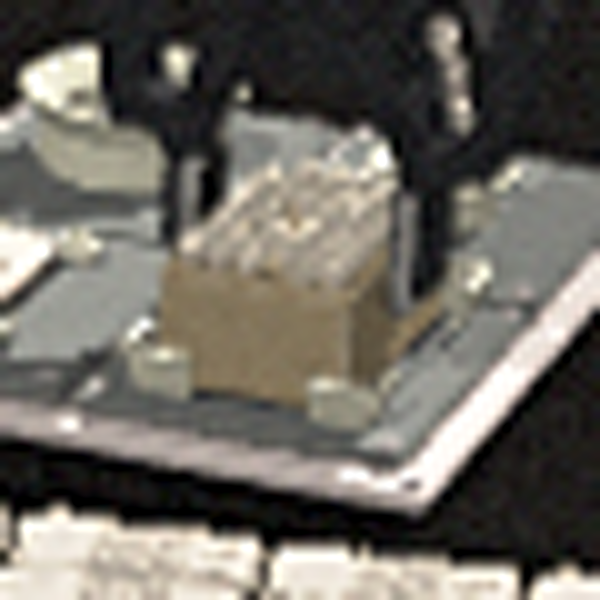

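Seated: 11 N of floor contact at the expected height, with the rack between the guides. I'll release it carefully, opening only a little, and lift.

```bash
python3 -m creep '[[0,0,0,0,0,0,0.25],[0,0,0,0,0,0,0.2],[0,0,0,0,0,0,0.15],[0,0,0,0,0,-10,0.15],[0,0,0,0,0,-25,0.15],[0,0,0,0,0,-40,0.15],[0,0,0,0,0,-40,0.2],[0,0,0,0,0,-40,0.2],[0,0,0,0,0,-40,0.2],[0,0,0,0,0,-20,0.2]]'
python3 -c "
from h import *
go('bottle',390)
f=grab_frame('side');crop(f,330,150,390,210,10,'pics/r9.png')"
```

```text
clock: 23.92
eef_pos: [473.7, -195.4, 426.9]
tcp_rot: [-3.132, -0.002, 1.454]
contact_force: [1.8, -0.4, 0.4]
opening: 0.801
wz -0.017  shift if turned first:[624.3  -2.5  36.9] | unturned [624.2 -13.1  36.9] | unturned 
 [ 473.7 -195.4  426.9] [-3.132e+00 -2.000e-03  1.454e+00] t 23.92 F [ 1.8 -0.4  0.4] op 0.801
 level turn [-0.01  -0.002  0.   ]
```

View pics/r9.png

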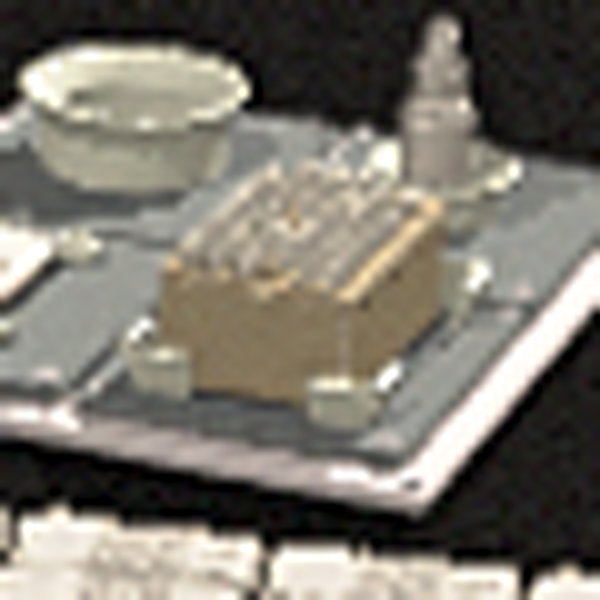

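The rack is seated within its guides. Now the bottle.

```bash
python3 -m creep '[[-0.01,0,-0.017,20,0,0,0],[0,0,0,38,0,0,0],[0,0,0,38,0,0,0],[0,0,0,38,0,0,0],[0,0,0,38,0,0,0],[0,0,0,38,0,0,0],[0,0,0,38,0,0,0],[0,0,0,38,0,0,0],[0,0,0,38,0,0,0],[0,0,0,38,0,0,0]]'
python3 -c "
from h import *
go('bottle',390)"
```

```text
clock: 24.8
eef_pos: [509.9, 173.2, 438.6]
tcp_rot: [3.122, 0.003, 1.461]
contact_force: [0.5, -0.2, 0.8]
opening: 1.002
wz -0.010  shift if turned first:[253.9  -1.7  48.6] | unturned [253.9  -4.3  48.6] | unturned 
 [509.9 173.2 438.6] [3.122e+00 3.000e-03 1.461e+00] t 24.8 F [ 0.5 -0.2  0.8] op 1.002
 level turn [0.02  0.003 0.   ]
```

```bash
python3 -m creep '[[0.02,0.003,-0.01,38,0,4,0],[0,0,0,38,0,4,0],[0,0,0,38,0,4,0],[0,0,0,38,0,4,0],[0,0,0,34,0,4,0],[0,0,0,24,0,4,0],[0,0,0,14,0,4,0],[0,0,0,6,0,4,0],[0,0,0,0,0,0,0],[0,0,0,0,0,0,0]]'
python3 -c "
from h import *
go('bottle',310)
for n in ('side','top'):
  f=grab_frame(n);crop(f,*((200,160,330,330) if n=='side' else (130,140,250,260)),3.5,'pics/b1%s.png'%n)"
```

```text
clock: 25.63
eef_pos: [529.0, 419.8, 406.6]
tcp_rot: [-3.141, -0.001, 1.479]
contact_force: [0.7, 0.3, 0.0]
opening: 0.996
wz 0.008  shift if turned first:[ 6.6  3.8 96.6] | unturned [ 6.6  3.9 96.6] | unturned 
 [529.  419.8 406.6] [-3.141e+00 -1.000e-03  1.479e+00] t 25.63 F [0.7 0.3 0. ] op 0.996
 level turn [-0.001 -0.001  0.   ]
```

View pics/b1side.png

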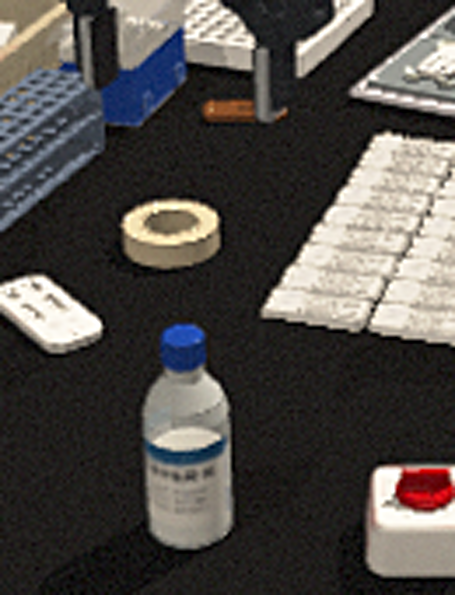

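View pics/b1top.png

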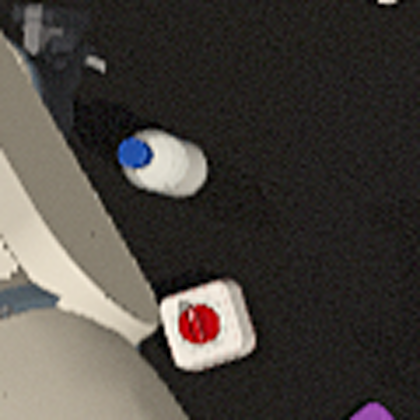

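The bottle and timer haven't moved. I'll descend above the cap.

```bash
python3 -m creep '[[0,0,0.008,6.5,3.8,20,0],[0,0,0,0,0,28,0],[0,0,0,0,0,25,0],[0,0,0,0,0,12,0],[0,0,0,0,0,0,0],[0,0,0,0,0,0,0]]'
python3 -c "
from h import *
go('bottle',225)"
```

```text
clock: 26.23
eef_pos: [536.5, 418.6, 325.1]
tcp_rot: [3.137, -0.004, 1.462]
contact_force: [0.3, -0.1, 0.9]
opening: 1.001
wz -0.009  shift if turned first:[  7.1  -3.7 100.1] | unturned [  7.   -3.8 100.1] | unturned 
 [536.5 418.6 325.1] [ 3.137 -0.004  1.462] t 26.23 F [ 0.3 -0.1  0.9] op 1.001
 level turn [ 0.005 -0.004 -0.   ]
```

```bash
python3 -m creep '[[0.005,-0.004,-0.009,7,-3.7,6,0],[0,0,0,0,0,8,0],[0,0,0,0,0,0,0],[0,0,0,0,0,0,0]]'
python3 -c "
from h import *
go('bottle',225)
f=grab_frame('side');crop(f,200,160,330,330,3.5,'pics/b2.png')"
```

```text
clock: 26.57
eef_pos: [534.6, 426.5, 314.5]
tcp_rot: [3.138, -0.004, 1.471]
contact_force: [0.4, 0.8, 1.0]
opening: 1.002
wz -0.000  shift if turned first:[-0.7 -1.  89.5] | unturned [-0.7 -1.  89.5] | unturned 
 [534.6 426.5 314.5] [ 3.138 -0.004  1.471] t 26.57 F [0.4 0.8 1. ] op 1.002
 level turn [ 0.003 -0.004 -0.   ]
```

View pics/b2.png

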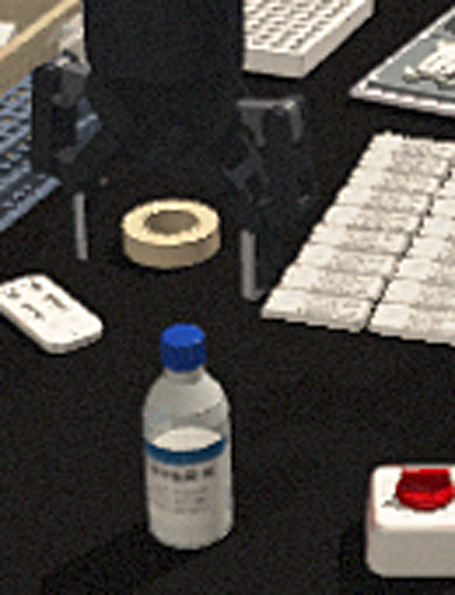

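The jaw centre looks about 4 mm too far in +x, the same bias as with the rack. I'll shift and descend in steps.

```bash
python3 -m creep '[[0.003,-0.004,0,-0.7,-4,10,0],[0,0,0,0,0,20,0],[0,0,0,0,0,18,0],[0,0,0,0,0,0,0],[0,0,0,0,0,0,0]]'
python3 -c "
from h import *
go('bottle',225)
f=grab_frame('side');crop(f,200,160,330,330,3.5,'pics/b3.png')"
```

```text
clock: 27.03
eef_pos: [530.0, 427.0, 265.9]
tcp_rot: [3.139, -0.002, 1.471]
contact_force: [0.5, -0.4, 0.6]
opening: 1.001
wz 0.001  shift if turned first:[-0.6  3.6 40.9] | unturned [-0.6  3.6 40.9] | unturned 
 [530.  427.  265.9] [ 3.139e+00 -2.000e-03  1.471e+00] t 27.03 F [ 0.5 -0.4  0.6] op 1.001
 level turn [ 0.003 -0.002 -0.   ]
```

View pics/b3.png

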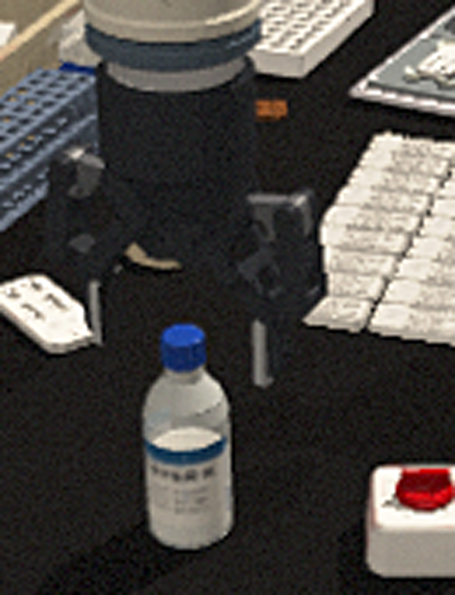

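```bash
python3 -m creep '[[0.003,-0.002,0,-0.6,0,12,0],[0,0,0,0,0,14,0],[0,0,0,0,0,9,0],[0,0,0,0,0,2,0],[0,0,0,0,0,0,0]]'
python3 -c "
from h import *
go('bottle',227)
f=grab_frame('side');crop(f,200,160,330,330,3.5,'pics/b4.png')"
```

```text
clock: 27.5
eef_pos: [530.2, 426.7, 227.4]
tcp_rot: [3.141, -0.001, 1.471]
contact_force: [-0.3, -0.2, 0.1]
opening: 1.001
wz 0.001  shift if turned first:[-0.3  3.3  0.4] | unturned [-0.3  3.3  0.4] | unturned 
 [530.2 426.7 227.4] [ 3.141e+00 -1.000e-03  1.471e+00] t 27.5 F [-0.3 -0.2  0.1] op 1.001
 level turn [ 0.001 -0.001 -0.   ]
```

View pics/b4.png

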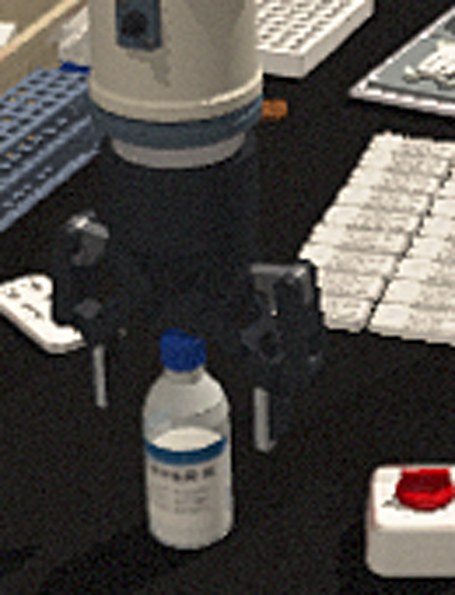

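The gaps are about even once the viewpoint is allowed for. I'll close.

```bash
python3 -m creep '[[0,0,0,0,0,0,0.15],[0,0,0,0,0,0,0.25],[0,0,0,0,0,0,0.35],[0,0,0,0,0,0,0.45],[0,0,0,0,0,0,0.55],[0,0,0,0,0,0,0.65],[0,0,0,0,0,0,0.7],[0,0,0,0,0,0,0.7],[0,0,0,0,0,0,0.7]]' 30
python3 -c "
from h import *
go('Nbottle',390)
f=grab_frame('side');crop(f,200,160,330,330,3.5,'pics/b5.png')"
```

```text
clock: 28.3
eef_pos: [530.6, 426.9, 229.2]
tcp_rot: [3.139, -0.003, 1.471]
contact_force: [0.1, 0.4, -0.9]
opening: 0.505
wz 0.017  shift if turned first:[-749.3  122.  -160.8] | unturned [-751.3  108.9 -160.8] | unturned 
 [530.6 426.9 229.2] [ 3.139e+00 -3.000e-03  1.471e+00] t 28.3 F [ 0.1  0.4 -0.9] op 0.505
 level turn [ 0.002 -0.003 -0.   ]
```

View pics/b5.png

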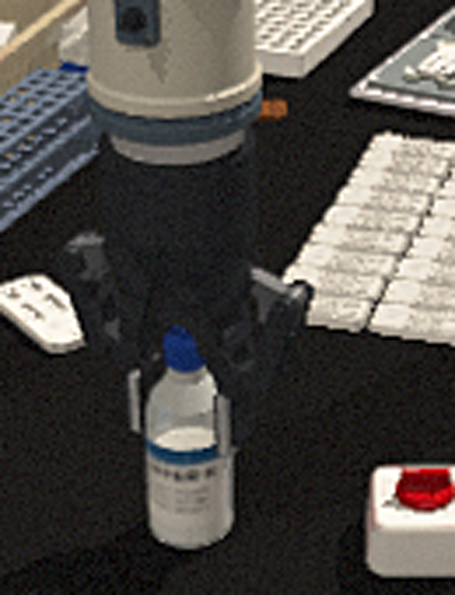

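Gripped at an opening of 0.505, about 43 mm. I'll lift.

```bash
python3 -m creep '[[0,0,0,0,0,-8,0.75],[0,0,0,0,0,-15,0.75],[0,0,0,0,0,-25,0.75],[0,0,0,0,0,-30,0.75],[0,0,0,0,0,-30,0.75],[0,0,0,0,0,-25,0.75],[0,0,0,0,0,-15,0.75],[0,0,0,0,0,0,0.75]]' 40
python3 -c "
from h import *
go('Nbottle',390)
f=grab_frame('side');crop(f,180,100,340,270,3.5,'pics/b6.png')"
```

```text
clock: 29.02
eef_pos: [529.4, 426.0, 384.8]
tcp_rot: [-3.14, 0.001, 1.471]
contact_force: [0.2, 0.1, -1.1]
opening: 0.498
wz 0.017  shift if turned first:[-748.2  123.1   -5.2] | unturned [-750.3  110.    -5.2] | unturned 
 [529.4 426.  384.8] [-3.140e+00  1.000e-03  1.471e+00] t 29.02 F [ 0.2  0.1 -1.1] op 0.498
 level turn [-0.001  0.001 -0.   ]
```

View pics/b6.png

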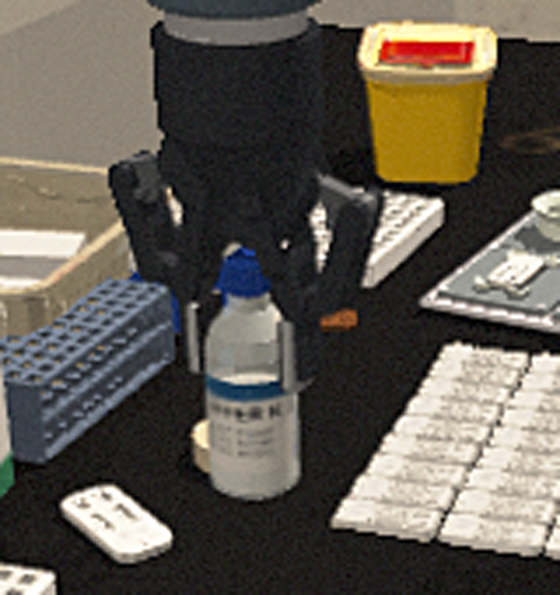

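The bottle hangs straight and clear. I'll carry it over.

```bash
python3 -m creep '[[0,0,0.017,-10,2,0,0.75],[0,0,0,-22,3.5,0,0.75],[0,0,0,-33,5,0,0.75],[0,0,0,-34,5.5,0,0.75],[0,0,0,-34,5.5,0,0.75],[0,0,0,-34,5.5,0,0.75],[0,0,0,-34,5.5,0,0.75],[0,0,0,-34,5.5,0,0.75],[0,0,0,-34,5.5,0,0.75],[0,0,0,-34,5.5,0,0.75]]'
python3 -m creep '[[0,0,0,-34,5.5,0,0.75],[0,0,0,-34,5.5,0,0.75],[0,0,0,-34,5.5,0,0.75],[0,0,0,-34,5.5,0,0.75],[0,0,0,-34,5.5,0,0.75],[0,0,0,-34,5.5,0,0.75],[0,0,0,-34,5.5,0,0.75]]'
python3 -c "
from h import *
go('Nbottle',390)"
```

```text
clock: 29.9
eef_pos: [535.1, 105.8, 368.1]
tcp_rot: [-3.121, 0.012, 1.454]
contact_force: [0.6, -0.5, -1.4]
opening: 0.5
clock: 30.48
eef_pos: [535.4, -150.5, 358.6]
tcp_rot: [-3.101, 0.014, 1.447]
contact_force: [0.9, 0.2, -1.5]
opening: 0.498
wz -0.007  shift if turned first:[-176.4   49.8  -31.4] | unturned [-176.1   51.   -31.4] | unturned 
 [ 535.4 -150.5  358.6] [-3.101  0.014  1.447] t 30.48 F [ 0.9  0.2 -1.5] op 0.498
 level turn [-0.041  0.014 -0.   ]
```

```bash
python3 -m creep '[[-0.02,0.007,-0.007,-32,9,-4,0.75],[-0.02,0.007,0,-32,9,0,0.75],[0,0,0,-30,9,0,0.75],[0,0,0,-28,8,0,0.75],[0,0,0,-20,6,0,0.75],[0,0,0,-10,3,0,0.75],[0,0,0,-4,1,0,0.75],[0,0,0,0,0,0,0.75],[0,0,0,0,0,0,0.75]]'
python3 -c "
from h import *
go('Nbottle',300)"
```

```text
clock: 31.23
eef_pos: [550.9, -326.1, 347.2]
tcp_rot: [-3.12, -0.006, 1.439]
contact_force: [-0.9, 0.0, -1.9]
opening: 0.501
wz -0.015  shift if turned first:[-3.8 14.  47.2] | unturned [-3.6 14.  47.2] | unturned 
 [ 550.9 -326.1  347.2] [-3.12  -0.006  1.439] t 31.23 F [-0.9  0.  -1.9] op 0.501
 level turn [-0.021 -0.006  0.   ]
```

```bash
python3 -m creep '[[-0.021,-0.006,-0.015,-3.8,13,5,0.75],[0,0,0,0,0,12,0.75],[0,0,0,0,0,0,0.75],[0,0,0,0,0,0,0.75]]'
python3 -c "
from h import *
go('Nbottle',290)
for n in ('side','top'):
  f=grab_frame(n);crop(f,*((290,90,420,210) if n=='side' else (370,120,510,250)),5,'pics/b7%s.png'%n)"
```

```text
clock: 31.57
eef_pos: [564.1, -327.7, 327.6]
tcp_rot: [-3.141, -0.001, 1.459]
contact_force: [0.2, 0.1, -1.8]
opening: 0.496
wz 0.005  shift if turned first:[-3.8  0.7 37.6] | unturned [-3.8  0.7 37.6] | unturned 
 [ 564.1 -327.7  327.6] [-3.141e+00 -1.000e-03  1.459e+00] t 31.57 F [ 0.2  0.1 -1.8] op 0.496
 level turn [-0.    -0.001  0.   ]
```

View pics/b7side.png

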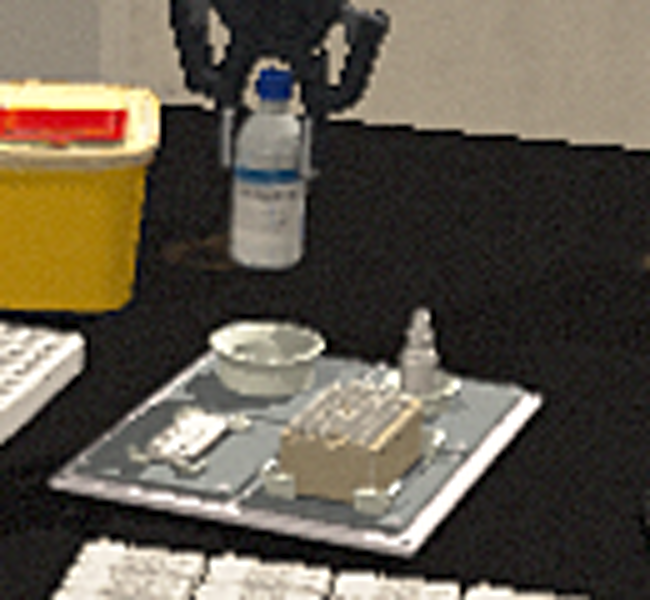

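View pics/b7top.png

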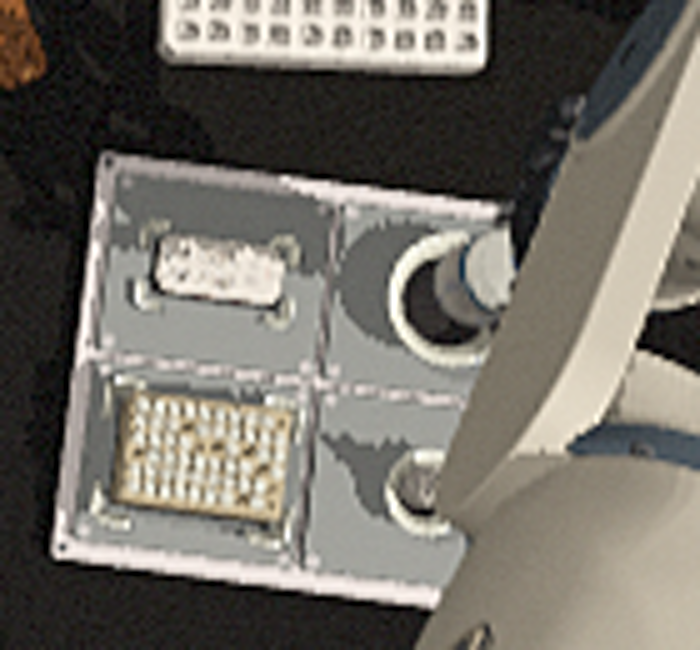

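The bottle centre (x=268) lines up with the cup (x=268) in the side view. The top view shows its foot over the cup. The rack and cassette sit well in their nests. I'll descend.

```bash
python3 -m creep '[[0,0,0.005,-3.5,0.7,10,0.75],[0,0,0,0,0,14,0.75],[0,0,0,0,0,12,0.75],[0,0,0,0,0,0,0.75],[0,0,0,0,0,0,0.75]]'
python3 -c "
from h import *
go('Nbottle',247)
for n in ('side','top'):
  f=grab_frame(n);crop(f,*((300,90,400,190) if n=='side' else (400,130,500,230)),6,'pics/b8%s.png'%n)"
```

```text
clock: 32.08
eef_pos: [564.2, -331.3, 289.9]
tcp_rot: [3.141, -0.0, 1.453]
contact_force: [-0.7, 0.3, -0.7]
opening: 0.502
wz -0.001  shift if turned first:[-0.2  0.2 42.9] | unturned [-0.2  0.2 42.9] | unturned 
 [ 564.2 -331.3  289.9] [ 3.141 -0.     1.453] t 32.08 F [-0.7  0.3 -0.7] op 0.502
 level turn [ 0. -0. -0.]
```

View pics/b8side.png

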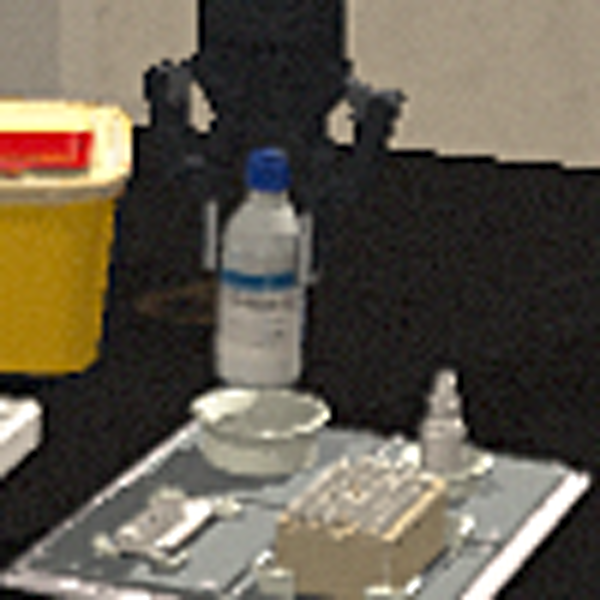

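View pics/b8top.png

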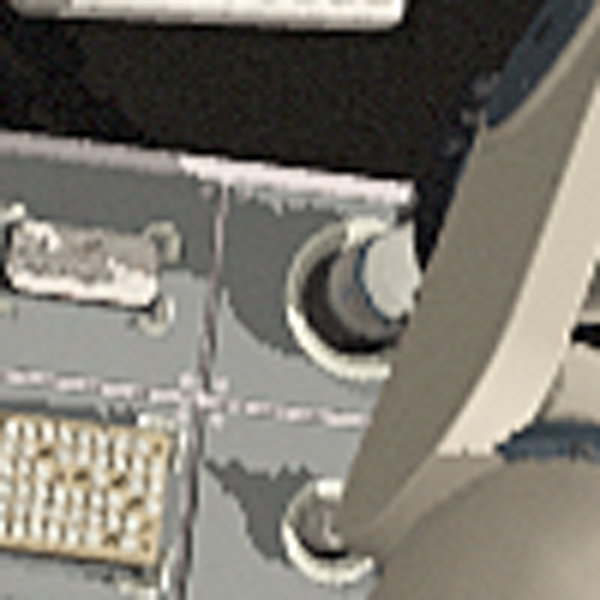

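Centred, with the bottle at x=260 and the cup at x=261. I'll lower it into the cup.

```bash
python3 -m creep '[[0,0,0,0,0,8,0.75],[0,0,0,0,0,10,0.75],[0,0,0,0,0,6,0.75],[0,0,0,0,0,0,0.75]]'
python3 -c "
from h import *
go('Nbottle',247)"
```

```text
clock: 32.52
eef_pos: [564.7, -331.7, 265.9]
tcp_rot: [3.138, 0.001, 1.453]
contact_force: [-0.8, -0.3, -0.6]
opening: 0.498
wz -0.001  shift if turned first:[ 0.1 -0.5 18.9] | unturned [ 0.1 -0.5 18.9] | unturned 
 [ 564.7 -331.7  265.9] [3.138e+00 1.000e-03 1.453e+00] t 32.52 F [-0.8 -0.3 -0.6] op 0.498
 level turn [0.004 0.001 0.   ]
```

```bash
python3 -m creep '[[0.003,0,0,0,-0.4,6,0.75],[0,0,0,0,0,6,0.75],[0,0,0,0,0,4,0.75],[0,0,0,0,0,2,0.75],[0,0,0,0,0,0,0.75]]'
python3 -c "
from h import *
go('Nbottle',247)
f=grab_frame('side');crop(f,300,90,400,190,6,'pics/b9.png')"
```

```text
clock: 32.93
eef_pos: [564.6, -331.9, 246.9]
tcp_rot: [3.141, 0.002, 1.453]
contact_force: [-1.3, 1.4, 5.2]
opening: 0.498
wz -0.001  shift if turned first:[ 0.4 -0.4 -0.1] | unturned [ 0.4 -0.4 -0.1] | unturned 
 [ 564.6 -331.9  246.9] [3.141e+00 2.000e-03 1.453e+00] t 32.93 F [-1.3  1.4  5.2] op 0.498
 level turn [0.001 0.002 0.   ]
```

View pics/b9.png

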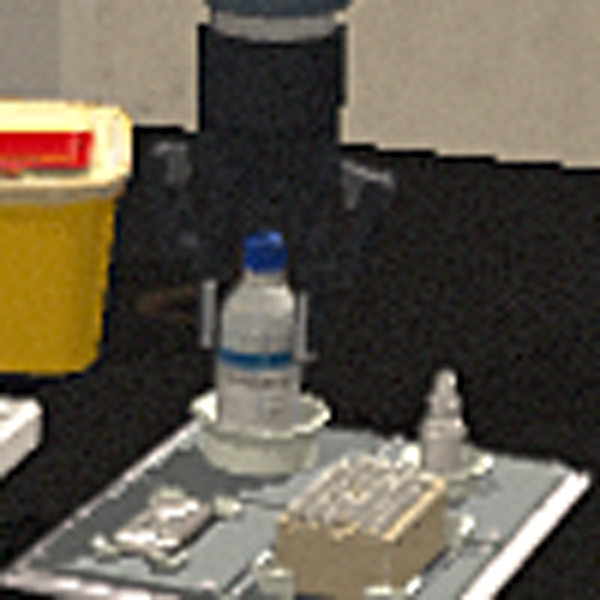

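The floor was met (5 N) at the expected height. I'll release and lift.

```bash
python3 -m creep '[[0,0,0,0,0,0,0.45],[0,0,0,0,0,0,0.3],[0,0,0,0,0,0,0.2],[0,0,0,0,0,-8,0.15],[0,0,0,0,0,-25,0.15],[0,0,0,0,0,-40,0.15],[0,0,0,0,0,-40,0.15],[0,0,0,0,0,-30,0.15]]'
python3 -m creep '[[0,0,0,20,0,-10,0.15],[0,0,0,38,0,0,0.15],[0,0,0,38,0,0,0.15],[0,0,0,38,0,0,0.15],[0,0,0,38,0,0,0.15],[0,0,0,38,0,0,0.15],[0,0,0,38,0,0,0.15],[0,0,0,20,0,0,0.15],[0,0,0,0,0,0,0.15],[0,0,0,0,0,0,0.15]]'
python3 - <<'E'
from h import *
for n in ('side','top'):
  f=grab_frame(n);np.savez(n+'1.npz',**f);crop(f,*((290,90,420,210) if n=='side' else (375,145,495,250)),5.5,'pics/z%s.png'%n); cv2.imwrite('pics/zf%s.png'%n,f['color'][:,:,::-1])
E
```

```text
clock: 33.65
eef_pos: [562.9, -330.6, 388.4]
tcp_rot: [-3.13, -0.004, 1.453]
contact_force: [1.2, -1.3, 0.1]
opening: 0.85
clock: 34.48
eef_pos: [597.0, -55.6, 417.9]
tcp_rot: [3.126, 0.003, 1.449]
contact_force: [-0.1, -0.0, -0.0]
opening: 0.85
```

View pics/zside.png

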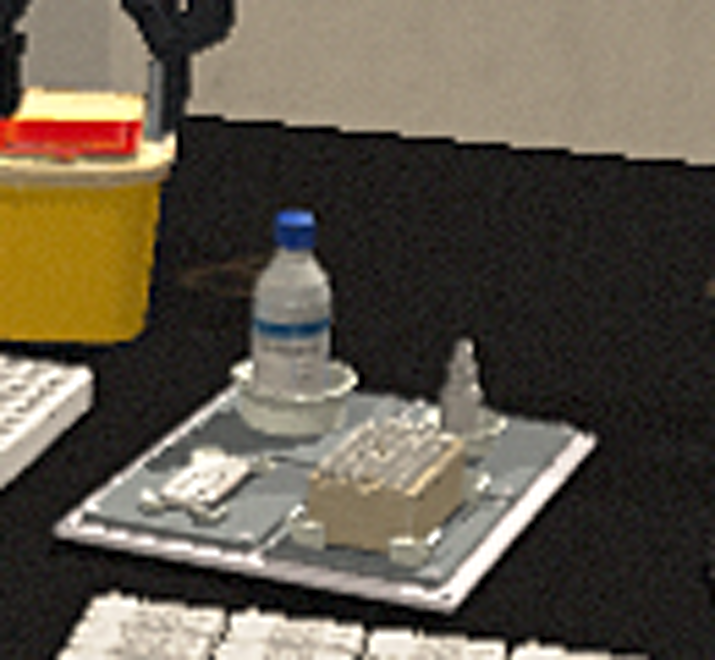

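View pics/ztop.png

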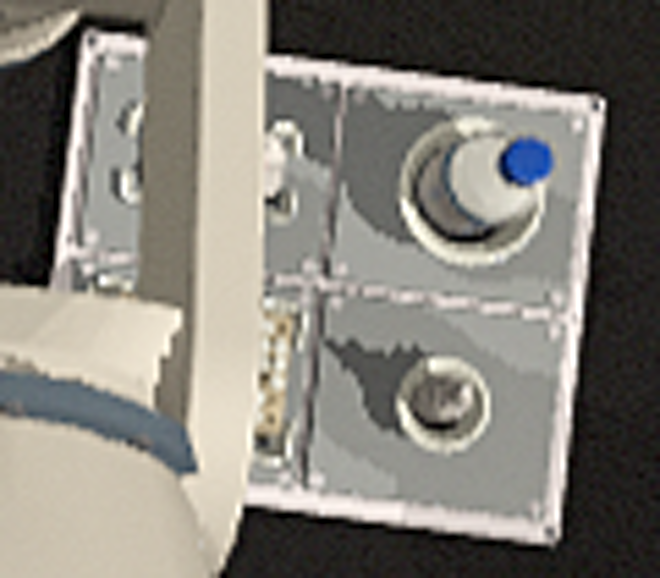

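View pics/zftop.png

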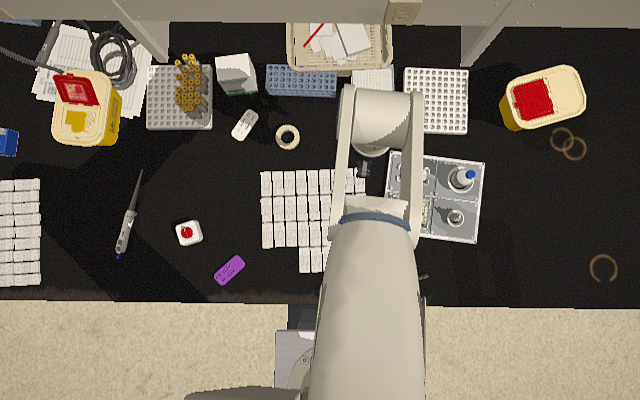

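The bottle and dropper stand upright in their cups, and the tape and timer haven't moved. I'll move the arm aside for a clear final measurement.

```bash
python3 -m creep '[[0.01,0,0,30,0,0,0.15],[0,0,0,38,0,0,0.15],[0,0,0,38,0,0,0.15],[0,0,0,38,0,0,0.15],[0,0,0,30,0,0,0.15],[0,0,0,10,0,0,0.15],[0,0,0,0,0,0,0.15],[0,0,0,0,0,0,0.15]]'
python3 - <<'E'
from h import *
f=grab_frame('top');np.savez('top2.npz',**f);crop(f,375,145,495,250,5.5,'pics/y.png')
s=grab_frame('side');crop(s,300,140,370,200,10,'pics/ys.png')
hsv=cv2.cvtColor(f['color'],cv2.COLOR_RGB2HSV);g=hsv[:,:,2]
def comp(m,x0,y0,x1,y1):
    k=np.zeros_like(m,np.uint8); k[y0:y1,x0:x1]=m[y0:y1,x0:x1]
    n,l,st,c=cv2.connectedComponentsWithStats(k); i=1+np.argmax(st[1:,4]); return np.argwhere(l==i)[:,::-1]
def rect(name,pts,z,T):
    P=np.array([ray(f,p,z) for p in pts],np.float32);(cx,cy),(w,h),a=cv2.minAreaRect(P)
    print(name,"c %.1f %.1f wh %.1f %.1f a %.1f"%(cx,cy,w,h,a),'mean',P.mean(0).round(1),'target',T)
rect('cass',comp(g>195,400,164,429,182),25,O['Ncass'])
beige=(hsv[:,:,1]>45)&(g>110)
rect('rack',comp((g>120)&((hsv[:,:,1]>50)|(g>200)),391,199,428,229),54,O['Nrack'])
rect('cap',comp(cv2.inRange(hsv,(100,120,60),(130,255,255))>0,440,150,490,200),136,O['Nbottle'])
rect('timer',comp(g>130,170,215,206,250),40,(411.8,390.8)); rect('tape',comp(g>130,270,118,305,155),19,(678.7,135.7))
E
```

```text
clock: 35.25
eef_pos: [622.8, 119.6, 417.4]
tcp_rot: [3.135, 0.007, 1.432]
contact_force: [-0.7, -0.5, -0.2]
opening: 0.85
cass c 580.8 -212.1 wh 35.6 73.6 a 0.9 mean [ 581.3 -211. ] target (578.9, -208, -0.117)
rack c 479.9 -197.0 wh 85.1 64.8 a 85.1 mean [ 477.  -198.2] target (475.7, -196.2, -0.117)
cap c 567.4 -331.5 wh 19.2 19.7 a 45.4 mean [ 567.7 -331.3] target (564.3, -331.5, -0.117)
timer c 411.8 390.8 wh 60.0 63.5 a 19.3 mean [411.7 390.5] target (411.8, 390.8)
tape c 685.5 137.1 wh 89.2 93.3 a 1.1 mean [692.5 123.5] target (678.7, 135.7)
```

View pics/y.png

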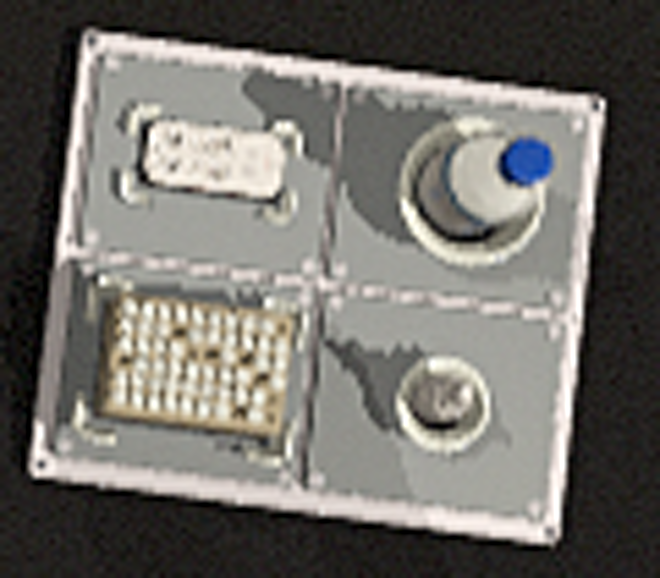

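View pics/ys.png

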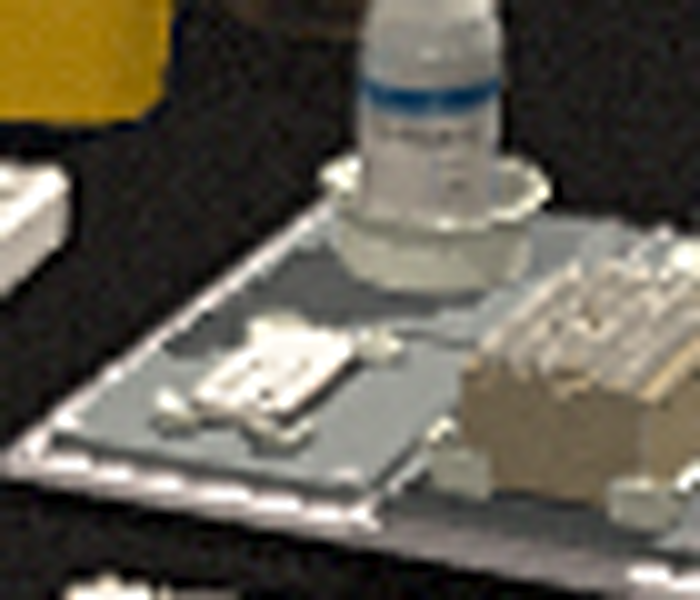

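All four are in their modules. The tape box above was wrong: its mask ran into the gripper. In the full top view the tape is still at pixel (287,137), where it started. I'll hand in.

```bash
python3 -c "
from h import *
print(sense()['clock'],sense()['contact_force'],job.sign_off())"
```

```text
the job is handed in; nothing more can be done
35.35 [ 0.40268726 -0.26390117 -0.52957054] None
```

I placed the dropper, the cassette (the smaller white one, at top-view pixel (332,143)), the tube rack and the bottle, in that order. Each went into its own module and was released. I then moved the arm clear and handed in at 35.35 s; no verdict is reported.

**What the last pictures showed**
- **Bottle:** upright in its cup, with the cap about 3 mm off the cup axis in the top view. It met the floor at the expected height with 5 N.
- **Rack:** between its guides, about 1–4 mm off depending on the measure, and within about 0.03 rad of the nest. It met the floor at the expected height with 11 N.
- **Dropper:** centred in its cup. Its tip was at the pixel predicted for fully down.
- **Cassette:** lying inside its four guides, about 1–2 mm toward the far end by eye.
- **Timer:** its measured position was the same as at the start.

**Checks that failed or disagreed**
- **Tape:** the last automatic measurement failed because its mask merged with the gripper. In the full top view just before, the tape was at its original pixel (287,137).
- **Cassette:** the automatic outline merged with the guides, so its centre (about 4.5 mm off) and angle are unreliable. I judged its position from the picture.
- **Dropper and cassette seating:** no clear floor force was felt when setting these two down, so their seating rests on height and the pictures.
- **Side camera:** it read about 1–2 px off against the top camera.

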